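# Spin-check a dish turntable and stop it on its zero mark

### The job

Check that the dish turntable runs free: with a fingertip, flick a lobe of its rim in the direction of the arrows (counter-clockwise from above), briskly enough that it turns on by itself, untouched, for more than three seconds and faster than a quarter turn a second. Then, while it is still turning, brake it with a fingertip laid on the flat of the disc so that the red zero mark comes to rest facing the red pointer, and take the hand away. Never push the disc backwards, grasp nothing, do not touch the culture dish, which must stay in its seat on the disc, and leave everything else where it stands.

Things in the scene. Friction and masses are not known exactly. Their poses are not given: they have to be found in the camera images.
- turntable: dish turntable, fixed on the worktop. Origin: on the disc's axis, at worktop height, z up. Grey foot of radius 68, at most 22 high, with a bearing housing of radius 30. The bright metal disc, 14 thick, underside 40 and top 54 above the worktop, has radius 72 and 6 round lobes (28 wide, 60 degrees apart) out to radius 90: a finger beside the disc can push a lobe. Outside the foot all is free under it
- disc (a joint): rotation of the disc, rad, unlimited, counts on over the turns; grows counter-clockwise from above (as the arrows show). At 0 and multiples of 2 pi the red mark faces the pointer; lobes at each multiple of pi/3 from the mark. Free, it loses (speed + 1.25 rad/s) / T each second, T 11 to 15 s; inertia 0.0025 kg m2. A fingertip pressing the flat top stops it at once; it stays as left, give or take 3 mm
- mark (a point): outer end of the red zero mark, a radial line 26 x 9 printed on top of one lobe; at radius 90, 54 above the worktop; turns with the disc
- pointer (a point): fixed point at radius 90, 54 above the worktop, where the mark's outer end must come to rest. The red pointer's tip is 4 further out and 8 lower, on a grey bracket 16 wide that stands out from the foot on the turntable's own -x side (radius 94 to 121, 52 high)
- hub (a point): fixed point on the disc's axis, at the height of its flat top (54 above the worktop). The top is bare and level from radius 40 to 71 all round (printed ticks and arrows only), room for a braking fingertip; the stop pins and the culture dish are inside radius 38
- plate: culture dish with cover, 61 across, 16 high, cream, lying loose at the middle of the disc on a 1 mm rubber mat between four steel stop pins (radius 35, 8 high). Origin: centre of its underside, 55 above the worktop. Turns with the disc; not to be touched
- spare_dish: bystander: spare dish, 61 across, 16 high, on the worktop to the left, another dish lying on it; origin under its centre
- spare_dish_top: bystander: second spare dish, 61 across, 16 high, on top of the first; origin under its centre
- dropper: bystander: white dropper bottle with red cap and bulb, 33 across, 104 high, on the left; origin under its centre
- jar: bystander: white-lidded sample jar, 50 across, 53 high, on the right; origin under its centre
- timer: bystander: bench timer with three keys, 64 x 68 x 18, on the right; origin under its centre
- beaker: bystander: small beaker, 45 across, 55 high, on the right at the back; origin under its centre

How it is judged:
By the outcome, as a careful person would: the job done as asked, in the order asked, and still so for the second after the job is handed in, with the robot touching nothing.
It also fails if it takes over 67 s, if anything falls off the work surface, if the arm or the gripper's body presses on something with over 40 N, if the wrist force passes 120 N, or if a joint passes its speed limit or range.

### The arm

A 6-joint arm with a two-finger parallel gripper is mounted at the origin on a cart in front of the work surface, level with it; the furniture and walls round the work are solid. World frame = base frame: x ahead of the robot, y to its left, z up, the work surface at z = 0. Lengths are in m, angles in rad, forces in N, time in s.
With the tool pointing down it reaches from about 0.375 to 0.925 m from the base axis. Payload 5.7 kg.
Tool frame: the origin (TCP) lies where the fingers leave the gripper's body, on its centre line; the fingertips stand 73 mm ahead of it and the grasp point (between the pads) lies 54 mm ahead of it; z points along the fingers, y is the direction in which the jaws open and shut (so a half turn about z gives the same grasp; the last joint's range is limited). The gripper opens to 85 mm and grips with 20 to 120 N. Pads are 22 mm wide; open, the fingers measure 114 mm over their backs; the gripper's body (76 mm by 85 mm) begins 54 mm behind the grasp point. The pads swing forward as they close: fully open they stand 13 mm farther back than shut.
Start: joints at [-1.285, 0.359, 1.51, -0, 1.272, -0.115], TCP at [0.234, -0.552, 0.304] pointing down, gripper open.
Joint ranges: [-2.97, 2.97], [-1.01, 2.36], [0.21, 2.38], [-0.96, 4.11], [0.2, 2.71], [-2.98, 2.98]. Speed limits (rad/s): [2.39, 2.39, 3.14, 3.14, 3.14, 3.14].

### API

Orientations are given as [roll, pitch, yaw] about the fixed x, y, z axes, in that order (R = Rz(yaw) Ry(pitch) Rx(roll)).
In Python, from bench import * gives the robot as it stands.
- The arm moves only by the tool servo_tool, never from a script. Its argument "commands" is a list that holds one entry, the list of rows, each a list of 4 numbers: the shift along the tool's x, y, z as a fraction of full scale, then the turn about the tool's z as a fraction of full scale. In form: [[[x, y, z, twist], ...]]. A call has 1 to 8 rows; each row is the pose to reach, as a shift and turn from the pose measured when the call began, along the tool's axes at that moment; what a row does not reach only later rows make up. Full scale, the value 1, is 0.1 m for a shift and pi/2 rad for a turn. A row lasts 1/8 s, in which the tool goes at most 62.5 mm and 10.7 degrees, less where a joint would pass 70% of its speed; a pose out of reach is approached as far as the arm can. A call with a number of a shift or a turn outside -1 to 1 is refused whole. A call with a gripper value outside its range is refused whole. "hand" is the gripper's target within -1 to 1 (shut at 1, half-way at 0, fully open at -1), set as the call begins (left out, the last holds). The fingers move at their own pace and stop on an object; "newtons" is the grip in N (left out, the last holds). Time passes only in rows, so rows that repeat a pose let the fingers close. It gives the time, the measured TCP pose, the force and the opening at its end, in the units of the state.
- get_state(): the state, without advancing time (a new reading comes with each control period).
- camera(name): name is "side" or "top" or "wrist"; returns the picture (384x512x3 uint8, red, green, blue); there is no depth.
- camera_info(name): a dict with "intrinsics" (3x3 intrinsics, pixels), "R" (3x3) and "t" (3): a world point X has camera coordinates R X + t. Camera axes: x right, y down, z forward; pixel columns grow to the right and rows downward; lengths in m; the calibration is good to about 2 mm. The wrist camera is an equidistant fisheye: a pixel r from the principal point sees the ray r / f radians off the axis. A picture is of the moment at which its call begins: read the wrist's pose just before it. camera_info takes no time and is no camera call; for the wrist camera it gives the pose at the moment of the call.
- sign_off(): hands the job in, once; it reports no verdict.
The state is a dict: "time": time; "joint_pos": joint angles; "joint_vel": joint speeds; "tau": joint torques, N m; "tcp_pos": TCP position; "orientation": TCP orientation; "ft_force": force on the tool from outside, world axes, zero at the start; "moment": the same for the moment, N m; "grip_width": opening from 0.0 (shut) to 1.0 (fully open).
Only numpy, scipy, OpenCV 4.12 (cv2) and the standard library are available. Lean on these libraries where they do the work, as an engineer would, in place of code of your own. Each camera call takes 0.05 s, during which the arm holds its last target.

## Working session

There is one attempt and no reset: what is moved stays moved. The work goes in short steps, Python scripts to look and compute and a tool call to move; the robot and the scene stay as the last step left them, time stands still between calls to the robot, and variables do not carry over. Pictures are saved under pics/ and viewed, and the job is handed in when it is done.

Besides the shell and the picture viewer there is one more tool, called after "Request:" by a JSON object that holds its "name" and its "arguments". servo_tool: Moves the arm, as the interface text tells. Its arguments: {"type":"object","properties":{"commands":{"type":"array","items":{"type":"array","items":{"type":"array","items":{"type":"number","minimum":-1,"maximum":1}}}},"hand":{"type":"number"},"newtons":{"type":"number"}},"required":["commands"]}

```bash
ls; mkdir -p pics
python3 - <<'E'
from bench import *
import cv2
s=get_state();print(s)
for n in ["side","top","wrist"]:
    im=camera(n);cv2.imwrite(f"pics/{n}0.png",im[:,:,::-1]);print(n,camera_info(n))
E
```

```text
pics
{'time': 0.0, 'joint_pos': array([-1.28509459e+00,  3.59498131e-01,  1.51146560e+00,  2.62485095e-06,
        1.27251177e+00, -1.15112422e-01]), 'joint_vel': array([ 0.00148083, -0.00126799,  0.00075617, -0.00232293,  0.00144479,
        0.00087658]), 'tau': array([ 1.27865955e-03, -5.27616441e+01, -2.78620148e+01,  2.74207332e-04,
        1.30900182e-02, -3.96416084e-06]), 'tcp_pos': array([ 0.23392673, -0.55190397,  0.30304494]), 'orientation': array([-3.13972256e+00, -2.18750793e-04,  4.00813185e-01]), 'ft_force': array([-0.80346872, -0.24670528,  1.2071204 ]), 'moment': array([-0.01555545, -0.00576569,  0.03593675]), 'grip_width': 0.997634879162608}
side {'intrinsics': array([[353.25064372,   0.        , 252.34269973],
       [  0.        , 353.25064372, 190.72463145],
       [  0.        ,   0.        ,   1.        ]]), 'R': array([[-0.97375524, -0.22672138,  0.01995381],
       [-0.13607143,  0.50964948, -0.84955398],
       [ 0.1824426 , -0.82997278, -0.52712416]]), 't': array([0.54424561, 0.10733178, 0.98057004])}
top {'intrinsics': array([[411.97658921,   0.        , 253.42381128],
       [  0.        , 411.97658921, 191.07868988],
       [  0.        ,   0.        ,   1.        ]]), 'R': array([[ 0.01540087, -0.99982258, -0.01084516],
       [-0.99674457, -0.01449316, -0.07931083],
       [ 0.07913958,  0.01203131, -0.99679094]]), 't': array([0.048003  , 0.53409437, 1.29200302])}
wrist {'intrinsics': array([[297.31863964,   0.        , 258.17374551],
       [  0.        , 297.31863964, 189.18351285],
       [  0.        ,   0.        ,   1.        ]]), 'R': array([[ 0.38967243, -0.92095284, -0.00112227],
       [-0.88327213, -0.37407346,  0.28266482],
       [-0.26074078, -0.10915542, -0.95921809]]), 't': array([-0.59892241, -0.03635683,  0.37972473])}
```

View pics/side0.png

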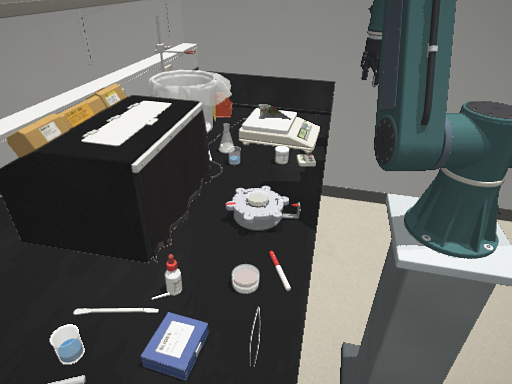

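View pics/top0.png

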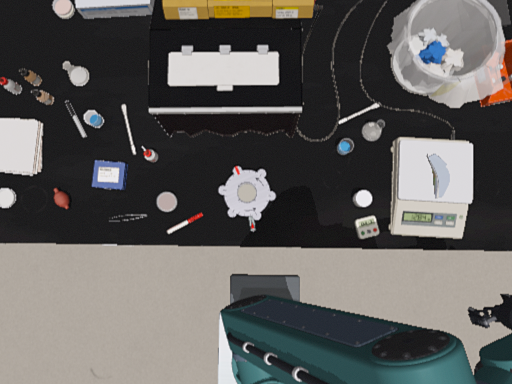

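View pics/wrist0.png

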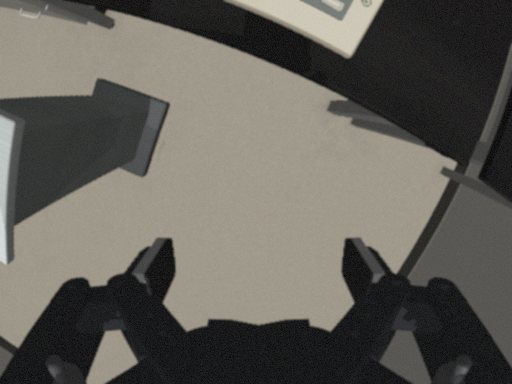

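The top view shows the turntable at about (247,192), its red mark at about (237,170) and the pointer at about (252,225). Next I measure these.

```bash
cat > h.py <<'E'
import numpy as np, cv2
from bench import *
def ray(n,uv,z,ci=None):
    ci=ci or camera_info(n);K,R,t=ci["intrinsics"],ci["R"],ci["t"]
    d=np.array([(uv[0]-K[0,2])/K[0,0],(uv[1]-K[1,2])/K[1,1],1.])
    if n=="wrist":
        r=np.hypot(d[0],d[1]); d=np.array([d[0]/r*np.sin(r),d[1]/r*np.sin(r),np.cos(r)]) if r>0 else d
    C=-R.T@t; D=R.T@d
    return C+D*(z-C[2])/D[2]
def proj(n,X,ci=None):
    ci=ci or camera_info(n);K,R,t=ci["intrinsics"],ci["R"],ci["t"]
    c=R@np.asarray(X)+t
    if n=="wrist":
        th=np.arctan2(np.hypot(c[0],c[1]),c[2]); q=np.hypot(c[0],c[1]); c=np.array([c[0]/q*th,c[1]/q*th,1])
    c=c/c[2]
    return K[:2,:2]@c[:2]+K[:2,2]
def reds(im):
    h=cv2.cvtColor(im,cv2.COLOR_RGB2HSV)
    return (((h[...,0]<10)|(h[...,0]>170))&(h[...,1]>120)&(h[...,2]>90)).astype(np.uint8)
E
python3 - <<'E'
from h import *
im=cv2.imread("pics/top0.png")[:,:,::-1].copy()
c=im[150:240,200:300]
cv2.imwrite("pics/topz.png",cv2.resize(c,None,fx=6,fy=6,interpolation=cv2.INTER_CUBIC)[:,:,::-1])
s=cv2.imread("pics/side0.png");cv2.imwrite("pics/sidez.png",cv2.resize(s[170:240,210:320],None,fx=6,fy=6,interpolation=cv2.INTER_CUBIC))
m=reds(im);n,l,st,ce=cv2.connectedComponentsWithStats(m)
for i in range(1,n):
    if 200<ce[i][0]<300 and 150<ce[i][1]<240: print(ce[i],st[i],ray("top",ce[i],.054))
g=(im.min(2)>110).astype(np.uint8);n,l,st,ce=cv2.connectedComponentsWithStats(g)
for i in range(1,n):
    if 220<ce[i][0]<270 and 165<ce[i][1]<215 and st[i][4]>100:
        cn,_=cv2.findContours((l==i).astype(np.uint8),cv2.RETR_EXTERNAL,cv2.CHAIN_APPROX_NONE)
        print(ce[i],st[i],ray("top",ce[i],.054),cv2.minEnclosingCircle(cn[0]),ray("top",cv2.minEnclosingCircle(cn[0])[0],.054))
E
```

```text
[236.8  169.85] [235 166   5   9  20] [0.59648182 0.10854254 0.054     ]
[252.         225.54545455] [251 223   3   5  11] [0.42389224 0.05835359 0.054     ]
[246.72995992 193.36823647] [ 218  166   58   61 1996] [0.52329298 0.07629592 0.054     ] ((246.59515380859375, 195.6202850341797), 31.269229888916016) [0.516272  0.0765977 0.054    ]
```

View pics/topz.png

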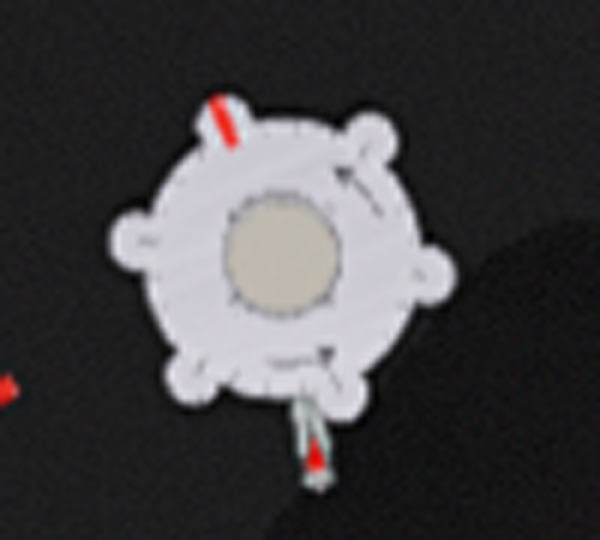

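View pics/sidez.png

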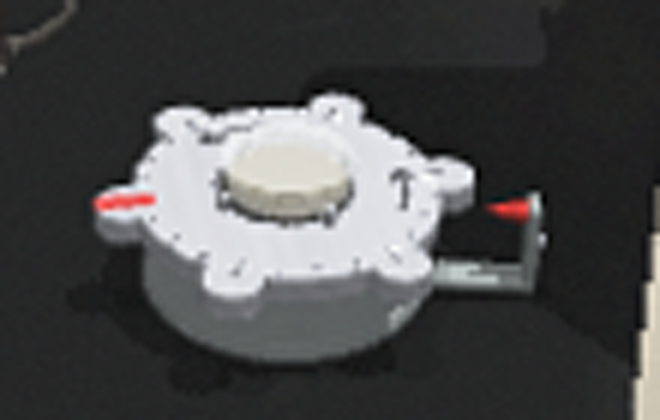

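The zoomed views show the disc with lobes about every 60° and the mark at the far left. The pointer bracket points back toward the robot. I'll fit the hub from opposite lobes in the top view, check it against the side view, and work out the moves.

```bash
cat >> h.py <<'E'
def rad(i,h): return None
def move(target,yaw=None,s=None):
    """target world TCP -> shift in tool fractions from current pose, twist"""
    s=s or get_state(); r,p,y=s["orientation"]
    from scipy.spatial.transform import Rotation as Ro
    R=Ro.from_euler("xyz",[r,p,y]).as_matrix()
    d=R.T@(np.asarray(target)-s["tcp_pos"])/0.1
    tw=0 if yaw is None else -(yaw-y)/(np.pi/2)
    return d.round(3),round(tw,3)
E
python3 - <<'E'
from h import *
im=cv2.imread("pics/top0.png")[:,:,::-1]
Z=lambda u,v:((u+.5)/6-.5+200,(v+.5)/6-.5+150)
ps=[(222,122),(134,241),(192,379),(343,393),(432,275),(371,140)]
W=np.array([ray("top",Z(*p),.054) for p in ps]);hub=W.mean(0);print(hub)
for w in W: print(np.linalg.norm(w-hub),np.degrees(np.arctan2(*(w-hub)[1::-1])))
# circle edge: threshold points radially
g=im.min(2).astype(float)
pts=[]
for a in np.arange(-180,180,3):
    if abs((a-24+30)%60-30)<15 or abs(a+170)<20: continue
    a_=np.radians(a);rr=np.arange(.05,.1,.0005)
    v=[]
    for q in rr:
        u=proj("top",hub+[q*np.cos(a_),q*np.sin(a_),0]);v.append(cv2.getRectSubPix(g.astype(np.float32),(1,1),(float(u[0]),float(u[1])))[0,0])
    v=np.array(v);i=np.argmax(v<v[0]*.55)
    if i: pts.append(hub[:2]+rr[i]*np.array([np.cos(a_),np.sin(a_)]))
pts=np.array(pts);A=np.c_[2*pts,np.ones(len(pts))];c=np.linalg.lstsq(A,(pts**2).sum(1),rcond=None)[0]
print("circle",c[:2],np.sqrt(c[2]+c[0]**2+c[1]**2),len(pts))
pt=ray("top",(252,225.5),.046);print("pointer ang",pt,np.degrees(np.arctan2(*(pt-hub)[1::-1])))
print(proj("side",hub), camera_info("side")["R"].T@-camera_info("side")["t"],camera_info("top")["R"].T@-camera_info("top")["t"])
ps=[(122,215),(180,124),(337,106),(447,172),(408,262),(237,277)]
Zs=lambda u,v:((u+.5)/6-.5+210,(v+.5)/6-.5+170)
W=np.array([ray("side",Zs(*p),.054) for p in ps]);print("side",W.mean(0))
E
```

```text
[0.52574517 0.07664603 0.054     ]
0.07767556445482941 24.790568223819538
0.077462391710664 84.28737500348184
0.0780263368293981 144.26246621622303
0.07659769621824754 -154.90650376644118
0.07801584349278948 -95.66564402186965
0.07681118162811552 -35.95603435427439Traceback (most recent call last):
  File "<stdin>", line 15, in <module>
  File "h.py", line 11, in proj
    ci=ci or camera_info(n);K,R,t=ci["intrinsics"],ci["R"],ci["t"]
             ~~~~~~~~~~~^^^
ValueError: time passes only in moves, steps and waits
```

```bash
sed -i 's/^import numpy as np, cv2/import numpy as np, cv2\nfrom functools import lru_cache/; s/^def ray/_ci={}\ndef CI(n):\n    if n not in _ci: _ci[n]=camera_info(n)\n    return _ci[n]\ndef ray/; s/ci=ci or camera_info(n)/ci=ci or CI(n)/' h.py
python3 - <<'E'
from h import *
im=cv2.imread("pics/top0.png")[:,:,::-1]
hub=np.array([.5257,.0766,.054])
g=im.min(2).astype(np.float32)
pts=[]
for a in np.arange(-180,180,3):
    if abs((a-24+30)%60-30)<15 or abs(a+170)<20: continue
    a_=np.radians(a);rr=np.arange(.05,.1,.0005)
    v=[]
    for q in rr:
        u=proj("top",hub+[q*np.cos(a_),q*np.sin(a_),0]);v.append(cv2.getRectSubPix(g,(1,1),(float(u[0]),float(u[1])))[0,0])
    v=np.array(v);i=np.argmax(v<v[0]*.55)
    if i: pts.append(hub[:2]+rr[i]*np.array([np.cos(a_),np.sin(a_)]))
pts=np.array(pts);A=np.c_[2*pts,np.ones(len(pts))];c=np.linalg.lstsq(A,(pts**2).sum(1),rcond=None)[0]
print("circle",c[:2],np.sqrt(c[2]+c[0]**2+c[1]**2),len(pts))
pt=ray("top",(252,225.5),.046);print("pointer ang",pt,np.degrees(np.arctan2(*(pt-hub)[1::-1])))
print(proj("side",hub))
ps=[(122,215),(180,124),(337,106),(447,172),(408,262),(237,277)]
Zs=lambda u,v:((u+.5)/6-.5+210,(v+.5)/6-.5+170)
W=np.array([ray("side",Zs(*p),.054) for p in ps]);print("side",W.mean(0))
s=get_state();print(s["time"])
print(move([.45,-.10,.25],np.pi/2))
E
```

```text
circle [0.52580908 0.07695997] 0.07270228330584007 62
pointer ang [0.4239987 0.0584696 0.046    ] -169.89200845437747
[258.10311367 201.11728482]
side [0.52670231 0.07723865 0.054     ]
0.15
(array([ 3.753, -3.319,  0.538]), np.float64(-0.745))
```

Request:
{"name": "servo_tool", "arguments": {"commands": [[[0.32,-0.28,0,0],[0.64,-0.56,0,0],[0.96,-0.84,0,0],[0.96,-0.84,0,0]]], "hand": 1, "newtons": 20}}

```text
time: 0.65
tcp_pos: [0.2902, -0.4343, 0.303]
orientation: [-3.138, -0.001, 0.403]
ft_force: [-0.2, -0.3, 0.7]
grip_width: 0.149
```

Request:
{"name": "servo_tool", "arguments": {"commands": [[[0.32,-0.28,0,0],[0.64,-0.56,0,0],[0.96,-0.84,0,0],[0.96,-0.84,0,0]]]}}

```text
time: 1.15
tcp_pos: [0.346, -0.3178, 0.3033]
orientation: [-3.137, -0.001, 0.406]
ft_force: [0.6, -0.0, 0.4]
grip_width: 0.0
```

Request:
{"name": "servo_tool", "arguments": {"commands": [[[0.32,-0.28,0,0],[0.64,-0.56,0,0],[0.96,-0.84,0,0],[0.96,-0.84,0,0]]]}}

```text
time: 1.65
tcp_pos: [0.4017, -0.2022, 0.3038]
orientation: [-3.137, -0.001, 0.409]
ft_force: [0.4, 0.4, -0.7]
grip_width: -0.002
```

Request:
{"name": "servo_tool", "arguments": {"commands": [[[0.32,-0.28,0.1,-0.11],[0.64,-0.56,0.2,-0.22],[0.94,-0.82,0.3,-0.33],[0.94,-0.82,0.4,-0.44],[0.94,-0.82,0.5,-0.55],[0.94,-0.82,0.54,-0.66],[0.94,-0.82,0.54,-0.745],[0.94,-0.82,0.54,-0.745]]]}}

```text
time: 2.65
tcp_pos: [0.4558, -0.0912, 0.2501]
orientation: [-3.141, -0.003, 1.577]
ft_force: [0.8, -0.9, -0.4]
grip_width: -0.001
```

Run:
```python
from h import *
ci=camera_info("wrist");im=camera("wrist");cv2.imwrite("pics/w1.png",im[:,:,::-1])
import pickle;pickle.dump((ci,get_state()),open("w1.pkl","wb"))
for p in ([.5258,.0768,.054],):print(proj("wrist",p,ci))
im=camera("side");cv2.imwrite("pics/s1.png",im[:,:,::-1])
```

```text
[335.96630902   6.59826269]
```

View pics/w1.png

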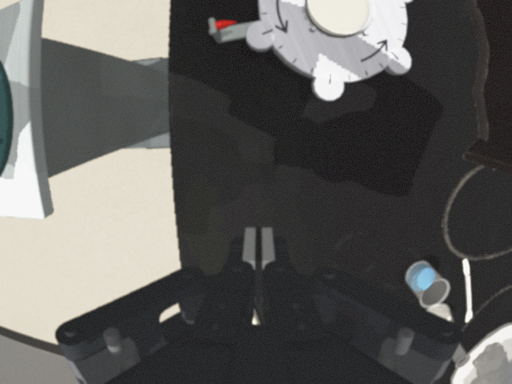

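View pics/s1.png

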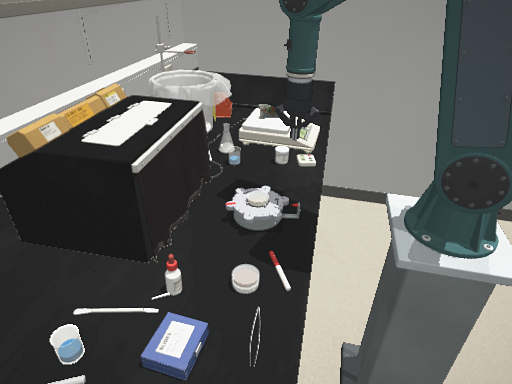

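Request:
{"name": "servo_tool", "arguments": {"commands": [[[0.33,0.23,0.17,0],[0.67,0.47,0.33,0],[1,0.7,0.5,0],[1,0.7,0.5,0],[1,0.7,0.5,0]]]}}

```text
time: 3.38
tcp_pos: [0.525, 0.0093, 0.2006]
orientation: [-3.14, -0.003, 1.575]
ft_force: [-0.8, -0.1, 0.4]
grip_width: -0.001
```

Run:
```python
from h import *
import pickle
s=get_state();ci=camera_info("wrist");im=camera("wrist");cv2.imwrite("pics/w2.png",im[:,:,::-1]);pickle.dump((ci,s),open("w2.pkl","wb"))
print(s["tcp_pos"],s["orientation"])
for p in ([.5258,.0768,.054],s["tcp_pos"]-[0,0,.073]):print(proj("wrist",p,ci))
t=camera("top");cv2.imwrite("pics/t2.png",t[:,:,::-1])
```

```text
[0.52496471 0.00933829 0.2005768 ] [-3.14044176 -0.00315457  1.57470618]
[259.84609364 111.10018277]
[258.40241771 242.92455609]
```

View pics/w2.png

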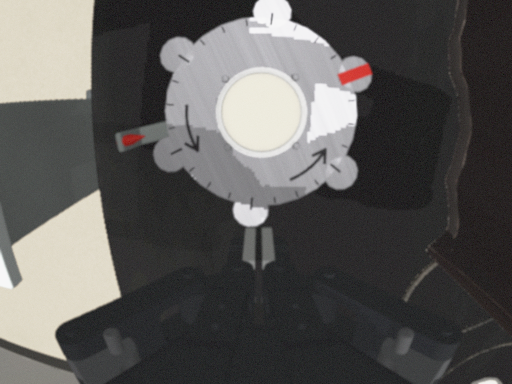

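View pics/t2.png

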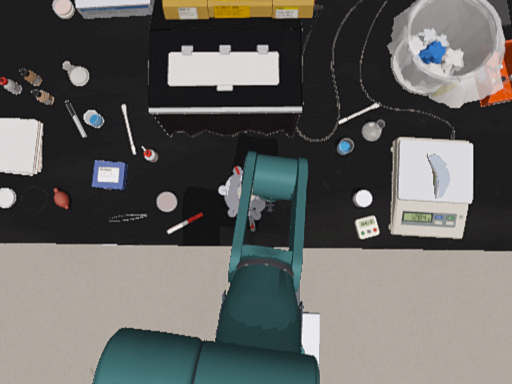

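The wrist view shows the whole disc. The mark is at about (355,74), the pointer at about (133,140), and the lobes are evenly spaced around a hub at about (261,111).

```bash
cat >> h.py <<'E'
def redpts(im,hub,ci,n="wrist"):
    """returns list of (area, ang_deg, r) of red blobs near disc on z=.054"""
    m=reds(im);k,l,st,ce=cv2.connectedComponentsWithStats(m);o=[]
    for i in range(1,k):
        if st[i][4]<8: continue
        w=ray(n,ce[i],.054,ci)-hub
        r=np.hypot(w[0],w[1])
        if r<.125: o.append((int(st[i][4]),round(float(np.degrees(np.arctan2(w[1],w[0]))),2),round(float(r),4)))
    return o
E
python3 - <<'E'
from h import *
import pickle
ci,s=pickle.load(open("w2.pkl","rb"));im=cv2.imread("pics/w2.png")[:,:,::-1].copy()
ps=[(272,12),(354,75),(341,172),(251,209),(171,153),(178,55)]
W=np.array([ray("wrist",p,.054,ci) for p in ps]);h=W.mean(0);print("hub",h)
for i in range(3):print("mid",(W[i]+W[i+3])/2)
for w in W: print(np.linalg.norm(w-h),np.degrees(np.arctan2(*(w-h)[1::-1])))
# dish-outline? pointer and mark
for hub in (np.array([.5258,.0768,.054]),h):
  print(redpts(im,hub,ci))
m=reds(im);k,l,st,ce=cv2.connectedComponentsWithStats(m)
for i in range(1,k):
  if st[i][4]>8: print(ce[i],st[i],ray("wrist",ce[i],.046,ci),np.degrees(np.arctan2(*(ray("wrist",ce[i],.046,ci)-h)[1::-1])))
E
```

```text
hub [0.5269427  0.07646523 0.054     ]
mid [0.52680478 0.07677953 0.054     ]
mid [0.52697928 0.07643816 0.054     ]
mid [0.52704405 0.07617801 0.054     ]
0.07557242662748821 84.37729681600717
0.074895559237731 23.609715251041354
0.07594653545702565 -35.859565399543676
0.07497463295344431 -95.87955933866125
0.07485025093796284 -156.32988122729375
0.07544654459230359 144.40382970510646
[(362, 23.62, 0.0772), (170, -169.63, 0.1021)]
[(362, 24.19, 0.0763), (170, -169.93, 0.1032)]
[355.24861878  73.44475138] [338  63  35  21 362] [0.59919346 0.10870117 0.046     ] 24.044870269240278
[130.78235294 138.94117647] [122 134  22  12 170] [0.42171406 0.05757326 0.046     ] -169.821965602576
```

Request:
{"name": "servo_tool", "arguments": {"commands": [[[-0.12,-0.3,0,0],[-0.23,-0.585,0,0],[-0.23,-0.585,0.3,0],[-0.23,-0.585,0.6,0],[-0.23,-0.585,0.8,0],[-0.23,-0.585,0.956,0],[-0.23,-0.585,0.956,0],[-0.23,-0.585,0.956,0]]]}}

```text
time: 4.47
tcp_pos: [0.4667, -0.0145, 0.1061]
orientation: [3.141, -0.003, 1.573]
ft_force: [0.8, 0.1, -1.0]
grip_width: 0.001
```

Run:
```python
from h import *
import pickle
s=get_state();ci=camera_info("wrist");im=camera("wrist");cv2.imwrite("pics/w3.png",im[:,:,::-1])
print(s["tcp_pos"],s["orientation"],s["time"])
t=camera("side");cv2.imwrite("pics/s3.png",cv2.resize(t[150:260,200:330],None,fx=6,fy=5)[:,:,::-1])
hub=np.array([.5265,.0767,.054]);print(redpts(im,hub,ci),s["tcp_pos"]-hub)
```

```text
[ 0.46668692 -0.01447375  0.10610645] [ 3.14086515e+00 -2.97235115e-03  1.57288628e+00] 4.475
[(354, 23.98, 0.074), (597, -169.39, 0.1037)] [-0.05981308 -0.09117375  0.05210645]
```

View pics/w3.png

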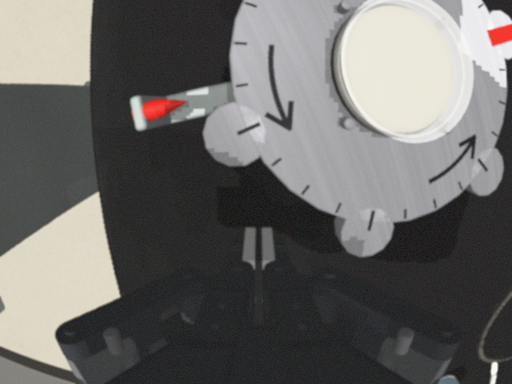

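View pics/s3.png

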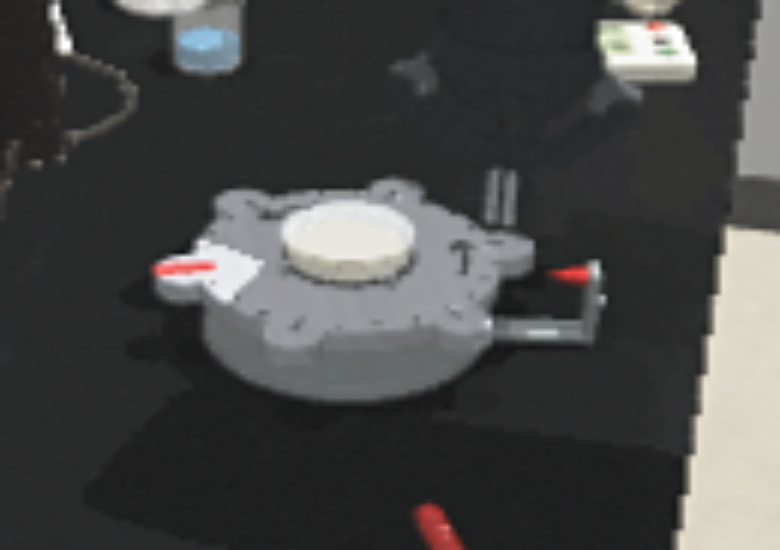

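Run:
```python
from h import *
s=get_state();ci=camera_info("wrist")
for p in((243,229),(275,229),(258,229)):print(ray("wrist",p,.033,ci),ray("wrist",p,.045,ci))
print(ray("wrist",(363,257),.054,ci),ray("wrist",(336,232),.054,ci))
```

```text
[ 0.4589632  -0.00620622  0.033     ] [ 0.45959427 -0.00086563  0.045     ]
[ 0.47589968 -0.00619398  0.033     ] [ 0.47511992 -0.00085441  0.045     ]
[ 0.46690022 -0.00617831  0.033     ] [ 0.46687013 -0.00084005  0.045     ]
[ 0.51874297 -0.01293643  0.054     ] [0.50312253 0.00120263 0.054     ]
```

Request:
{"name": "servo_tool", "arguments": {"commands": [[[0.03,0.1,0,0],[0.03,0.42,0,0],[0.0,0.84,0,0],[-0.4,1.0,0,0],[-0.8,1.0,0,0],[-0.8,1.0,-0.25,0],[-0.8,1.0,-0.5,0],[-0.8,1.0,-0.8,0]]]}}

```text
time: 5.58
tcp_pos: [0.5676, -0.0943, 0.1871]
orientation: [3.14, -0.003, 1.573]
ft_force: [-0.7, 0.6, 0.1]
grip_width: -0.005
```

```bash
cat > sp.py <<'E'
from h import *
hub=np.array([.5265,.0767,.054])
def look(n="wrist",save=None):
    s=get_state();ci=camera_info(n);im=camera(n)
    if save: cv2.imwrite(save,im[:,:,::-1])
    return s["time"],redpts(im,hub,ci,n),s
E
python3 - <<'E'
from sp import *
for i in range(4):
    t,r,s=look("side",f"pics/sp{i}.png");print(t,r)
print(s["tcp_pos"])
t,r,s=look("wrist","pics/spw.png");print(t,r)
E
```

```text
5.575 [(13, -140.89, 0.077), (19, -174.61, 0.1027)]
5.625 [(12, -128.66, 0.0767), (19, -174.61, 0.1027)]
5.675 [(13, -117.23, 0.0776), (19, -174.61, 0.1027)]
5.725 [(12, -106.14, 0.0785), (19, -174.61, 0.1027)]
[ 0.56894358 -0.09452713  0.18823379]
5.775 [(196, -167.89, 0.1007), (437, -96.48, 0.0762)]
```

Request:
{"name": "servo_tool", "arguments": {"commands": [[[0.3,-0.2,0,0],[0.6,-0.42,0,0],[0.9,-0.42,0,0],[0.9,-0.42,0,0]]]}}

```text
time: 6.32
tcp_pos: [0.5239, -0.0025, 0.1852]
orientation: [-3.141, -0.003, 1.576]
ft_force: [-0.3, -0.0, 0.1]
grip_width: 0.001
```

Run:
```python
from sp import *
for i in range(3):
    t,r,s=look("wrist");print(t,r)
print(s["tcp_pos"],move([.5265,.0207,.142],np.pi/2,s))
```

```text
6.325 [(397, 26.62, 0.0765), (200, -169.54, 0.1025)]
6.375 [(397, 37.53, 0.0767), (202, -169.57, 0.1023)]
6.425 [(386, 48.46, 0.0768), (197, -169.54, 0.1025)]
[ 0.52484674 -0.00420407  0.1855604 ] (array([0.248, 0.017, 0.436]), np.float64(0.002))
```

Request:
{"name": "servo_tool", "arguments": {"commands": [[[0.12,0.01,0.15,0],[0.25,0.02,0.3,0],[0.25,0.02,0.34,0],[0.25,0.02,0.34,0],[0.25,0.02,0.34,0],[0.25,0.02,0.34,0]]]}}

```text
time: 7.22
tcp_pos: [0.5274, 0.0202, 0.1522]
orientation: [3.14, -0.002, 1.574]
ft_force: [-0.4, -0.4, -0.6]
grip_width: -0.001
```

Run:
```python
from sp import *
for i in range(2):
    t,r,s=look("wrist",f"pics/h{i}.png");print(t,r,s["tcp_pos"])
```

```text
7.225 [(269, -169.96, 0.1018), (497, -143.94, 0.0766)] [0.52735058 0.02024082 0.15219706]
7.275 [(269, -169.97, 0.1017), (494, -133.88, 0.0767)] [0.52729308 0.02023472 0.15220164]
```

View pics/h1.png

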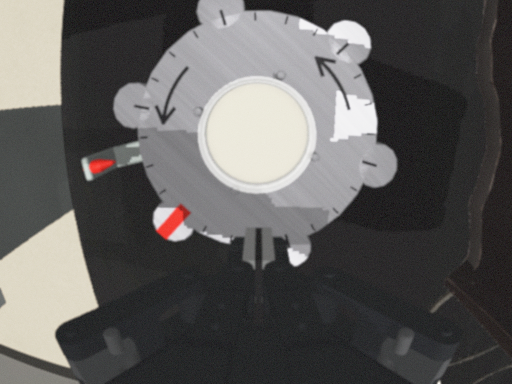

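Request:
{"name": "servo_tool", "arguments": {"commands": [[[-0.01,0,0.1,0]]]}}

```text
time: 7.45
tcp_pos: [0.528, 0.0191, 0.1426]
orientation: [3.138, -0.002, 1.574]
ft_force: [0.3, -0.1, 0.2]
grip_width: 0.001
```

Run:
```python
from sp import *
for i in range(6):
    t,r,s=look("wrist");print(t,r,s["tcp_pos"],np.abs(s["joint_vel"]).max())
```

```text
7.45 [(294, -169.97, 0.1013)] [0.52796    0.01912965 0.1426174 ] 0.19471461487745365
7.5 [(295, -169.98, 0.1012)] [0.52700364 0.01903279 0.14107199] 0.036626379793931095
7.55 [(296, -169.96, 0.1013)] [0.52661812 0.01916191 0.14117801] 0.019182053552403346
7.6 [(295, -169.96, 0.1013), (533, -69.71, 0.0765)] [0.52670539 0.01922287 0.14145688] 0.007657718432794584
7.65 [(293, -169.96, 0.1014), (538, -60.01, 0.0764)] [0.52690339 0.01924133 0.14168919] 0.00632939609595215
7.7 [(291, -169.95, 0.1013), (538, -50.33, 0.0764)] [0.52708273 0.01926401 0.14188028] 0.005012253654424493
```

Request:
{"name": "servo_tool", "arguments": {"commands": [[[0,0,0,0],[0,0,0,0],[0,0,0,0],[0,0,0,0],[0,0,0,0],[0,0,0,0],[0,0,0,0],[0,0,0,0]]]}}

```text
time: 8.75
tcp_pos: [0.5272, 0.0192, 0.1421]
orientation: [3.14, -0.002, 1.574]
ft_force: [0.4, 0.5, -0.1]
grip_width: 0.003
```

Run:
```python
from sp import *
for i in range(3):
    t,r,s=look("wrist");print(t,r,s["tcp_pos"],s["orientation"])
```

```text
8.75 [(646, 143.87, 0.0762), (298, -169.98, 0.1013)] [0.52720987 0.01924866 0.14205058] [ 3.14008557e+00 -2.42852899e-03  1.57354809e+00]
8.8 [(636, 152.66, 0.0762), (295, -169.96, 0.1013)] [0.52723522 0.01928372 0.14204424] [ 3.14006040e+00 -2.44601823e-03  1.57352364e+00]
8.85 [(623, 161.37, 0.0762), (296, -169.97, 0.1013)] [0.52724267 0.01927399 0.14205626] [ 3.14005061e+00 -2.45726869e-03  1.57351334e+00]
```

Request:
{"name": "servo_tool", "arguments": {"commands": [[[0,0,0,0],[0,0,0,0],[0,0,0,0],[0,0,0,0],[0,0,0,0],[0,0,0,0],[0,0,0,0],[0,0,0,0]]]}}

```text
time: 9.9
tcp_pos: [0.5272, 0.0193, 0.142]
orientation: [3.14, -0.002, 1.574]
ft_force: [-0.0, -0.8, -0.1]
grip_width: -0.0
```

Request:
{"name": "servo_tool", "arguments": {"commands": [[[0,0,0,0],[0,0,0,0],[0,0,0,0],[0,0,0,0],[0,0,0,0],[0,0,0,0],[0,0,0,0],[0,0,0,0]]]}}

```text
time: 10.9
tcp_pos: [0.5272, 0.0193, 0.142]
orientation: [3.14, -0.002, 1.574]
ft_force: [-1.0, -0.3, -0.5]
grip_width: -0.0
```

Run:
```python
from sp import *
for i in range(6):
    t,r,s=look("wrist");print(t,r,s["tcp_pos"])
```

```text
10.9 [(668, 126.08, 0.0762), (297, -169.97, 0.1012)] [0.52723502 0.0192757  0.14202592]
10.95 [(662, 133.23, 0.076), (295, -169.96, 0.1013)] [0.52722877 0.01925811 0.14202251]
11.0 [(655, 140.38, 0.0761), (295, -169.96, 0.1013)] [0.52720471 0.01926814 0.14205694]
11.05 [(647, 147.44, 0.0763), (294, -169.94, 0.1012)] [0.52722808 0.01926401 0.14204688]
11.1 [(631, 154.49, 0.0762), (294, -169.95, 0.1013)] [0.52722038 0.01927285 0.14203594]
11.15 [(627, 161.5, 0.0762), (294, -169.95, 0.1013)] [0.52721696 0.01928334 0.14204226]
```

```bash
cat > fit.py <<'E'
import numpy as np
from scipy.optimize import least_squares,brentq
D=[(6.325,26.62),(6.375,37.53),(6.425,48.46),(7.225,-143.94),(7.275,-133.88),(7.6,-69.71),(7.65,-60.01),(7.7,-50.33),(8.75,143.87),(8.8,152.66),(8.85,161.37),(10.9,126.08),(10.95,133.23),(11.0,140.38),(11.05,147.44),(11.1,154.49),(11.15,161.5)]
try: D+=eval(open("more.txt").read())
except FileNotFoundError: pass
t=np.array([d[0] for d in D]);a=np.radians([d[1] for d in D]);t0=6.325
th=lambda p,t:p[0]+(p[1]+1.25)*p[2]*(1-np.exp(-(t-t0)/p[2]))-1.25*(t-t0)
om=lambda p,t:(p[1]+1.25)*np.exp(-(t-t0)/p[2])-1.25
p=np.array([.46,3.85,14.])
for tm in (6.5,8,9,12,100):
    k=t<tm
    for _ in range(6):
        e=lambda p:(a[k]-th(p,t[k])+np.pi)%(2*np.pi)-np.pi
        p=least_squares(e,p).x
print(p,"res deg",np.degrees(e(p)).round(1))
ts=t0+p[2]*np.log((p[1]+1.25)/1.25);print("stop",ts,"angle",np.degrees(th(p,ts)))
tgt=np.radians(-169.9)
for n in range(1,12):
    A=tgt+2*np.pi*n
    if th(p,t[-1])<A<th(p,ts):
        x=brentq(lambda q:th(p,q)-A,t[-1],ts);print(n,"pass",round(x,3),"w",round(om(p,x),3))
E
python3 fit.py
```

```text
[ 0.46478031  3.81771811 15.20278013] res deg [-0.  -0.   0.1  0.1  0.1 -0.1 -0.2 -0.2  0.1  0.1  0.1 -0.  -0.   0.
 -0.   0.   0. ]
stop 27.6050472199934 angle 1828.0018096892372
3 pass 11.357 w 2.39
4 pass 14.428 w 1.724
5 pass 19.275 w 0.912
```

Request:
{"name": "servo_tool", "arguments": {"commands": [[[0.01,0,0.04,0],[0.015,0,0.07,0],[0.015,0,0.09,0],[0.015,0,0.09,0],[0.015,0,0.09,0],[0.015,0,0.09,0],[0.015,0,0.09,0],[0.015,0,0.09,0]]]}}

```text
time: 12.2
tcp_pos: [0.5272, 0.0208, 0.1331]
orientation: [3.14, -0.002, 1.574]
ft_force: [-0.2, 0.0, 0.5]
grip_width: 0.002
```

Run:
```python
from sp import *
for i in range(2):
    t,r,s=look("wrist");print(t,r,s["tcp_pos"])
t,r,s=look("side","pics/hs.png")
im=cv2.imread("pics/hs.png");cv2.imwrite("pics/hsz.png",cv2.resize(im[150:250,200:330],None,fx=6,fy=6,interpolation=cv2.INTER_CUBIC))
```

```text
12.2 [(313, -170.01, 0.1011), (529, -59.47, 0.0757)] [0.52723849 0.02077196 0.13309634]
12.25 [(310, -170.0, 0.1012), (572, -53.3, 0.0764)] [0.52724696 0.02079782 0.13307858]
```

View pics/hsz.png

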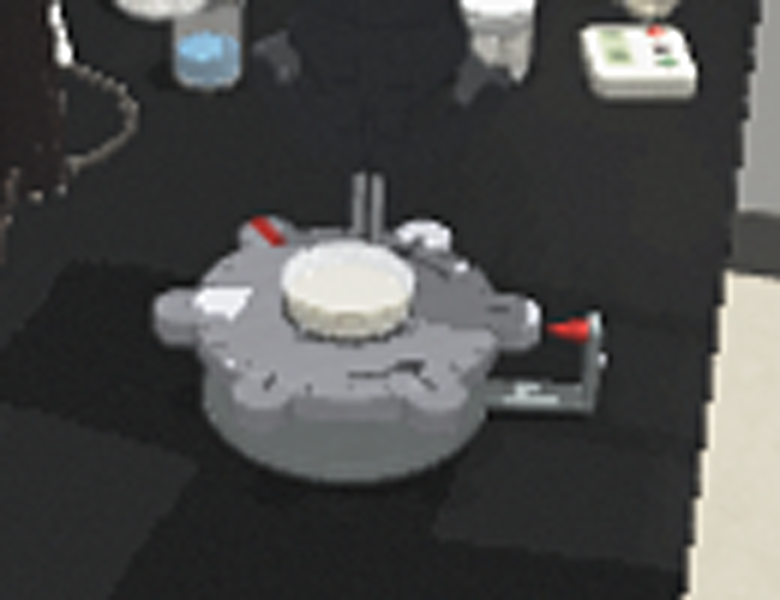

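Request:
{"name": "servo_tool", "arguments": {"commands": [[[0,0,0.01,0],[0,0,0.02,0],[0,0,0.02,0],[0,0,0.02,0],[0,0,0.02,0],[0,0,0.02,0],[0,0,0.02,0],[0,0,0.02,0]]]}}

```text
time: 13.35
tcp_pos: [0.5273, 0.0208, 0.1311]
orientation: [3.14, -0.002, 1.574]
ft_force: [-0.1, -0.2, 0.7]
grip_width: 0.003
```

Request:
{"name": "servo_tool", "arguments": {"commands": [[[0,0,0,0],[0,0,0,0],[0,0,0,0],[0,0,0,0],[0,0,0,0],[0,0,0,0],[0,0,0,0],[0,0,0,0]]]}}

```text
time: 14.35
tcp_pos: [0.5272, 0.0208, 0.1311]
orientation: [3.14, -0.002, 1.574]
ft_force: [0.7, -0.3, 0.3]
grip_width: 0.001
```

Run:
```python
from sp import *
for i in range(3):
    t,r,s=look("wrist");print(t,r,s["tcp_pos"])
```

```text
14.35 [(659, -177.6, 0.0762), (316, -170.0, 0.1011)] [0.52722465 0.02079862 0.13107622]
14.4 [(956, -171.6, 0.0839)] [0.52722762 0.02077546 0.13106381]
14.45 [(956, -168.53, 0.0841)] [0.52724817 0.02079734 0.13107653]
```

Request:
{"name": "servo_tool", "arguments": {"commands": [[[0,0,0,0],[0,0,0,0],[0,0,0,0],[0,0,0,0],[0,0,0,0],[0,0,0,0],[0,0,0,0],[0,0,0,0]]]}}

```text
time: 15.5
tcp_pos: [0.5272, 0.0208, 0.1311]
orientation: [3.14, -0.002, 1.574]
ft_force: [-0.2, -0.0, -1.2]
grip_width: 0.002
```

Request:
{"name": "servo_tool", "arguments": {"commands": [[[0,0,0,0],[0,0,0,0],[0,0,0,0],[0,0,0,0],[0,0,0,0],[0,0,0,0],[0,0,0,0],[0,0,0,0]]]}}

```text
time: 16.5
tcp_pos: [0.5273, 0.0208, 0.1311]
orientation: [3.14, -0.002, 1.574]
ft_force: [1.2, -0.1, 0.1]
grip_width: 0.0
```

Run:
```python
from sp import *
for i in range(3):
    t,r,s=look("wrist");print(t,r,s["tcp_pos"])
```

```text
16.5 [(686, 11.53, 0.0762), (313, -169.99, 0.1013)] [0.5272758  0.02080728 0.13109195]
16.55 [(693, 15.37, 0.0762), (317, -169.99, 0.1011)] [0.52724758 0.02080656 0.1310832 ]
16.6 [(705, 19.22, 0.0762), (315, -169.99, 0.1011)] [0.5272807  0.0207782  0.13109128]
```

```bash
echo "[(12.25,-53.3),(14.35,-177.6),(16.5,11.53),(16.55,15.37),(16.6,19.22)]" > more.txt; python3 fit.py
```

```text
[ 0.46473603  3.81788852 15.19703595] res deg [-0.  -0.   0.1  0.1  0.1 -0.1 -0.2 -0.2  0.1  0.1  0.1 -0.  -0.   0.
  0.   0.   0.  -0.3  0.2 -0.  -0.   0. ]
stop 27.597517828402495 angle 1827.4304268733274
5 pass 19.28 w 0.911
```

Request:
{"name": "servo_tool", "arguments": {"commands": [[[0,0,0,0],[0,0,0,0],[0,0,0,0],[0,0,0,0],[0,0,0,0],[0,0,0,0],[0,0,0,0],[0,0,0,0]]]}}

```text
time: 17.65
tcp_pos: [0.5272, 0.0208, 0.1311]
orientation: [3.14, -0.002, 1.574]
ft_force: [-0.1, -0.1, 0.4]
grip_width: -0.001
```

```bash
python3 - <<'E'
from sp import *
D=[]
for i in range(6):
    t,r,s=look("wrist");print(t,r,s["tcp_pos"])
    D+=[(t,q[1]) for q in r if abs(q[1]+170)>8]
open("more.txt","w").write("[(12.25,-53.3),(14.35,-177.6),(16.5,11.53),(16.55,15.37),(16.6,19.22)]+"+repr([(float(a),float(b)) for a,b in D]))
print(get_state()["time"])
E
python3 fit.py
```

```text
17.65 [(240, 94.17, 0.0671), (315, -170.0, 0.1011)] [0.52724104 0.02077889 0.13107711]
17.7 [(256, 97.58, 0.0673), (316, -169.99, 0.1011)] [0.52724817 0.02079823 0.13107741]
17.75 [(277, 100.87, 0.0677), (316, -170.0, 0.1012)] [0.52726448 0.02079655 0.1310793 ]
17.8 [(313, 104.21, 0.0683), (315, -169.99, 0.1012)] [0.52722375 0.02081385 0.13106035]
17.85 [(356, 107.49, 0.069), (315, -170.0, 0.1011)] [0.52725593 0.02080447 0.13107528]
17.9 [(403, 110.71, 0.0699), (316, -169.99, 0.1011)] [0.52724873 0.02080058 0.13107656]
17.95
[ 0.46576753  3.81658254 15.21525207] res deg [-0.1 -0.1  0.   0.1  0.1 -0.1 -0.2 -0.2  0.1  0.1  0.1  0.   0.   0.1
  0.1  0.1  0.1 -0.3  0.1 -0.3 -0.3 -0.3 -0.   0.1  0.1  0.2  0.2  0.2]
stop 27.619094987227136 angle 1828.7904244777685
5 pass 19.27 w 0.914
```

Run:
```python
from sp import *
for i in range(2):
    t,r,s=look("wrist");print(t,r,s["tcp_pos"])
print(get_state()["time"])
```

```text
17.95 [(469, 113.9, 0.0709), (316, -170.0, 0.1012)] [0.52723401 0.02077667 0.13108777]
18.0 [(547, 117.09, 0.0723), (315, -169.99, 0.1011)] [0.52726064 0.02079857 0.13108815]
18.05
```

Request:
{"name": "servo_tool", "arguments": {"commands": [[[0,0,0,0],[0,0,0,0],[0,0,0,0],[0,0,0,0]]]}}

```text
time: 18.55
tcp_pos: [0.5272, 0.0208, 0.1311]
orientation: [3.14, -0.002, 1.574]
ft_force: [0.0, -0.7, 0.5]
grip_width: 0.001
```

Request:
{"name": "servo_tool", "arguments": {"commands": [[[0,0,0,0],[0,0,0,0],[0,0,0,0],[0,0,0,0],[0,0,0,0],[0,0,0.06,0],[0,0,0.07,0],[0,0,0.06,0]]]}}

```text
time: 19.55
tcp_pos: [0.5293, 0.0207, 0.1266]
orientation: [3.135, -0.002, 1.574]
ft_force: [0.4, 0.3, 8.1]
grip_width: 0.002
```

Run:
```python
from sp import *
for i in range(2):
    t,r,s=look("wrist",f"pics/b{i}.png");print(t,r,s["tcp_pos"],s["ft_force"])
```

```text
19.55 [(971, -168.58, 0.084)] [0.52932075 0.02073378 0.12664288] [0.42376626 0.28045951 8.13665914]
19.6 [(982, -168.7, 0.084)] [0.5291745  0.02072163 0.12659326] [ 0.14520327  0.25626177 14.35600677]
```

Request:
{"name": "servo_tool", "arguments": {"commands": [[[0,0,-0.05,0],[0,0,-0.15,0],[0,0,-0.3,0],[0,0,-0.45,0],[0,0,-0.45,0],[0,0,-0.45,0]]]}}

```text
time: 20.4
tcp_pos: [0.529, 0.0206, 0.1717]
orientation: [3.135, -0.002, 1.573]
ft_force: [0.7, 0.3, -0.3]
grip_width: 0.0
```

Run:
```python
from sp import *
for i in range(2):
    t,r,s=look("wrist",f"pics/e{i}.png");print(t,r,s["tcp_pos"],s["ft_force"])
im=cv2.imread("pics/e1.png");cv2.imwrite("pics/e1z.png",cv2.resize(im[80:230,60:260],None,fx=4,fy=4,interpolation=cv2.INTER_CUBIC))
cv2.imwrite("pics/b0z.png",cv2.resize(cv2.imread("pics/b0.png")[80:280,20:260],None,fx=3,fy=3,interpolation=cv2.INTER_CUBIC))
```

```text
20.4 [(429, -171.9, 0.0759), (212, -169.98, 0.1022)] [0.52895064 0.02062679 0.17170865] [ 0.67514216  0.3205024  -0.31740934]
20.45 [(643, -171.23, 0.0844)] [0.52874008 0.02065111 0.17137196] [-0.0659949  -0.02708349  0.15943264]
```

View pics/e1z.png

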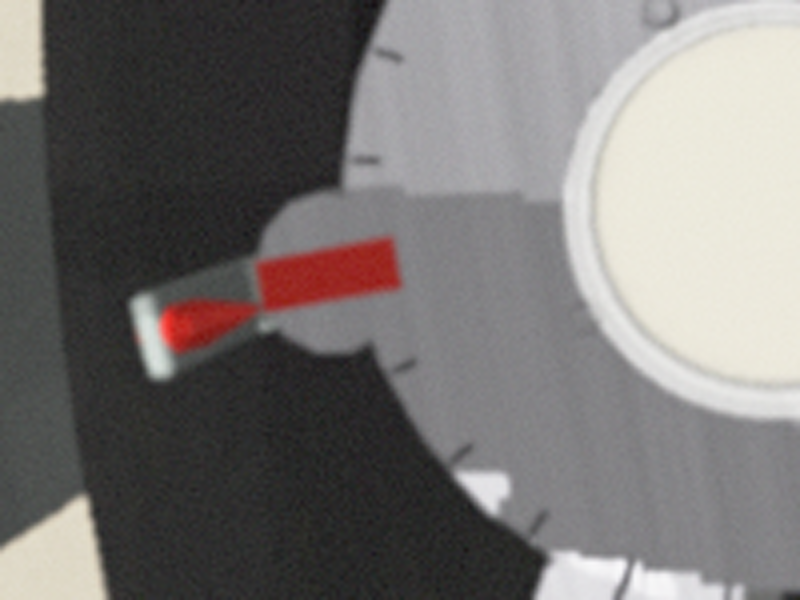

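View pics/e1.png

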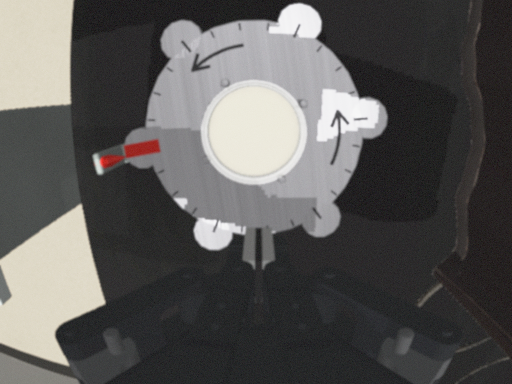

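View pics/b0z.png

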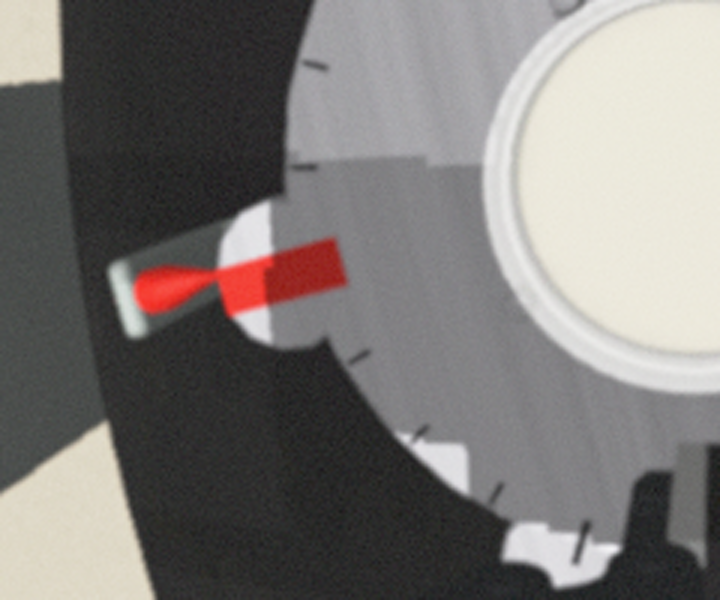

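```bash
cat >> sp.py <<'E'
def markang(im,ci):
    m=reds(im);v,u=np.nonzero(m);W=np.array([ray("wrist",p,.054,ci)-hub for p in zip(u,v)])
    r=np.hypot(W[:,0],W[:,1]);k=(r<.0885)&(r>.06);w=W[k].mean(0)
    k2=(r>.098)&(r<.12);w2=W[k2].mean(0)
    return np.degrees(np.arctan2(w[1],w[0])),k.sum(),np.degrees(np.arctan2(w2[1],w2[0]))
E
python3 - <<'E'
from sp import *
for i in range(3):
    s=get_state();ci=camera_info("wrist");im=camera("wrist");print(s["time"],markang(im,ci),s["tcp_pos"],s["joint_vel"].round(3))
if 1:
    for f in("e0","e1","b0","b1"):
        print(f,markang(cv2.imread(f"pics/{f}.png")[:,:,::-1].copy(),ci))
E
```

```text
20.5 (np.float64(-172.26755670287866), np.int64(416), np.float64(-169.95804070673503)) [0.52865461 0.02066272 0.17121084] [ 0.     0.005 -0.    -0.     0.    -0.001]
20.55 (np.float64(-172.4378535931118), np.int64(418), np.float64(-169.96203372334963)) [0.52862783 0.02065819 0.17110069] [ 0.001  0.003 -0.001  0.001  0.002  0.001]
20.6 (np.float64(-172.57996899453227), np.int64(423), np.float64(-169.98686801615554)) [0.52867982 0.02067752 0.17109973] [ 0.     0.001 -0.002  0.     0.001  0.002]
e0 (np.float64(-172.01297746254306), np.int64(416), np.float64(-170.05376064907244))
e1 (np.float64(-172.13744496952066), np.int64(418), np.float64(-170.0065051063886))
b0 (np.float64(-164.88082848693028), np.int64(52), np.float64(-165.28719370172047))
b1 (np.float64(-165.01145530081666), np.int64(59), np.float64(-165.44451758254996))
```

The brake caught the mark slightly past the pointer. The arm then sprang back as it lifted, and the disc is now drifting slowly the wrong way. I'll watch where it settles.

Run:
```python
from sp import *
for i in range(5):
    s=get_state();ci=camera_info("wrist");im=camera("wrist");print(s["time"],markang(im,ci))
cv2.imwrite("pics/f.png",im[:,:,::-1])
```

```text
20.65 (np.float64(-172.7286116234487), np.int64(416), np.float64(-169.9663457117558))
20.7 (np.float64(-172.8720570620114), np.int64(416), np.float64(-169.9533882749612))
20.75 (np.float64(-172.97042905621913), np.int64(420), np.float64(-169.96438606616255))
20.8 (np.float64(-173.06070157617356), np.int64(420), np.float64(-169.94834756082977))
20.85 (np.float64(-173.1634202563358), np.int64(418), np.float64(-169.95176938042627))
```

It is drifting to rest several millimetres before the pointer, so that brake missed. There is plenty of time (21 s of 67 s), so I'll flick and brake again properly. First I move beside the lobe at about -114° with the tool turned to match.

Request:
{"name": "servo_tool", "arguments": {"commands": [[[-0.03,-0.25,0,0.05],[-0.06,-0.5,0,0.1],[-0.09,-0.75,0,0.15],[-0.09,-0.87,0,0.2],[-0.09,-0.87,0,0.2],[-0.09,-0.87,0,0.2]]]}}

```text
time: 21.65
tcp_pos: [0.443, 0.0113, 0.1711]
orientation: [3.135, -0.004, 1.261]
ft_force: [0.5, -0.2, -0.7]
grip_width: -0.003
```

Run:
```python
from sp import *
for i in range(3):
    s=get_state();ci=camera_info("wrist");im=camera("wrist");print(s["time"],markang(im,ci))
cv2.imwrite("pics/g.png",im[:,:,::-1]);print(s["tcp_pos"],s["orientation"])
```

```text
21.65 (np.float64(-173.38205590997816), np.int64(525), np.float64(-169.93578585418132))
21.7 (np.float64(-173.39152482675556), np.int64(525), np.float64(-169.91400251426796))
21.75 (np.float64(-173.38142168772532), np.int64(527), np.float64(-169.91221524952405))
[0.4430439  0.01132854 0.17100763] [ 3.13536192 -0.00423412  1.26022321]
```

View pics/g.png

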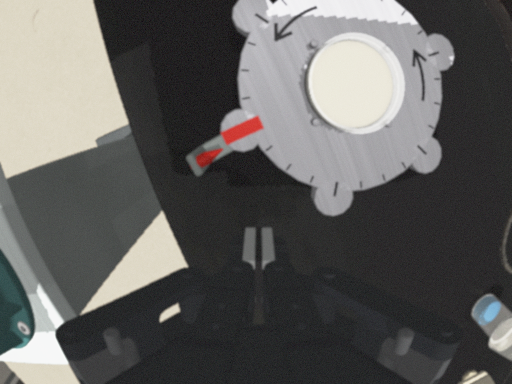

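Request:
{"name": "servo_tool", "arguments": {"commands": [[[0,0,0.3,0],[0,0,0.5,0],[0,0,0.655,0],[0,0,0.655,0],[0,0,0.655,0]]]}}

```text
time: 22.42
tcp_pos: [0.4438, 0.0115, 0.1058]
orientation: [3.135, -0.004, 1.26]
ft_force: [0.5, -0.3, -0.8]
grip_width: -0.003
```

Run:
```python
from sp import *
s=get_state();ci=camera_info("wrist");im=camera("wrist");print(s["time"],markang(im,ci))
cv2.imwrite("pics/g2.png",im[:,:,::-1]);print(s["tcp_pos"],s["orientation"])
y=s["orientation"][2];d=(s["tcp_pos"]-hub)[:2];print("radial",d@-np.array([np.cos(y),np.sin(y)]),"s",d@np.array([np.sin(y),-np.cos(y)]))
```

```text
22.425 (np.float64(-173.39636095660077), np.int64(1246), np.float64(-170.02592818090113))
[0.44383583 0.01146293 0.10576296] [ 3.13519885 -0.00422003  1.26038622]
radial 0.08736898934366458 s -0.058786906058476335
```

View pics/g2.png

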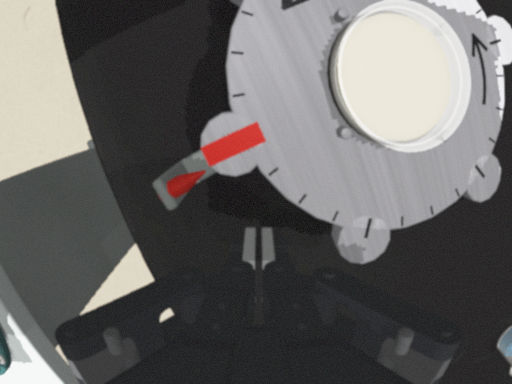

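Request:
{"name": "servo_tool", "arguments": {"commands": [[[0,0.1,0,0],[0,0.42,0,0],[-0.03,0.85,0,0],[-0.43,1.0,0,0],[-0.83,1.0,0,0],[-0.83,1.0,-0.25,0],[-0.83,1.0,-0.5,0],[-0.83,1.0,-0.8,0]]]}}

```text
time: 23.48
tcp_pos: [0.5137, -0.0989, 0.1876]
orientation: [3.134, -0.004, 1.26]
ft_force: [0.3, 0.3, 0.4]
grip_width: -0.003
```

Run:
```python
from sp import *
for i in range(4):
    t,r,s=look("side");print(t,r)
print(s["tcp_pos"],s["orientation"],move([.527,.012,.188],np.pi/2,s))
```

```text
23.475 [(18, 16.09, 0.08), (13, -175.16, 0.1033)]
23.525 [(13, 27.23, 0.0778), (13, -175.16, 0.1033)]
23.575 [(13, -175.16, 0.1033), (11, 38.8, 0.0766)]
23.625 [(13, -175.16, 0.1033), (12, 50.14, 0.0767)]
[ 0.51501643 -0.09904558  0.18841538] [ 3.12928353 -0.00424179  1.2602793 ] (array([ 1.094, -0.225,  0.006]), np.float64(-0.198))
```

Request:
{"name": "servo_tool", "arguments": {"commands": [[[0.3,-0.06,0,-0.06],[0.6,-0.12,0,-0.12],[0.9,-0.2,0,-0.198],[1.0,-0.225,0,-0.198],[1.0,-0.225,0,-0.198]]]}}

```text
time: 24.3
tcp_pos: [0.523, 0.0037, 0.1868]
orientation: [3.132, -0.001, 1.571]
ft_force: [0.1, 0.4, -0.8]
grip_width: 0.0
```

Run:
```python
from sp import *
for i in range(3):
    t,r,s=look("wrist");print(t,r,s["tcp_pos"],s["orientation"])
print(move([.527,.0205,.142],np.pi/2,s))
```

```text
24.3 [(194, -169.68, 0.1025), (400, -159.78, 0.0763)] [0.52296855 0.00367571 0.18681596] [ 3.13212023e+00 -9.89570240e-04  1.57090293e+00]
24.35 [(195, -169.64, 0.1026), (398, -149.14, 0.0763)] [0.52307755 0.00308979 0.18693808] [ 3.13186807e+00 -8.16064326e-04  1.57048851e+00]
24.4 [(193, -169.66, 0.1026), (408, -138.55, 0.0767)] [0.52316519 0.0027393  0.18709473] [ 3.13155502e+00 -7.79708242e-04  1.57007144e+00]
(array([0.177, 0.034, 0.451]), np.float64(-0.0))
```

Request:
{"name": "servo_tool", "arguments": {"commands": [[[0.09,0.02,0.15,0],[0.177,0.035,0.3,0],[0.177,0.035,0.45,0],[0.177,0.035,0.45,0],[0.177,0.035,0.45,0],[0.177,0.035,0.45,0],[0.177,0.035,0.45,0],[0.177,0.035,0.45,0]]]}}

```text
time: 25.45
tcp_pos: [0.5274, 0.0202, 0.1426]
orientation: [3.131, -0.001, 1.57]
ft_force: [-0.6, -0.2, -0.1]
grip_width: 0.003
```

Run:
```python
from sp import *
for i in range(3):
    t,r,s=look("wrist");print(t,r,s["tcp_pos"],s["orientation"])
print(move([.527,.0205,.133],np.pi/2,s))
```

```text
25.45 [(392, 73.51, 0.0705), (289, -169.97, 0.1014)] [0.52736217 0.02023835 0.14260649] [ 3.13064489e+00 -7.68787736e-04  1.56969004e+00]
25.5 [(314, 83.27, 0.0689), (291, -169.98, 0.1013)] [0.52730684 0.02025533 0.14249771] [ 3.13085074e+00 -7.72632664e-04  1.56974884e+00]
25.55 [(298, 92.98, 0.0687), (295, -169.98, 0.1013)] [0.52726528 0.02026737 0.14246642] [ 3.13097047e+00 -7.63090472e-04  1.56975942e+00]
(array([ 0.002, -0.004,  0.095]), np.float64(-0.001))
```

Request:
{"name": "servo_tool", "arguments": {"commands": [[[0,0,0.04,0],[0,0,0.08,0],[0,0,0.1,0],[0,0,0.11,0],[0,0,0.11,0],[0,0,0.11,0],[0,0,0.11,0],[0,0,0.11,0]]]}}

```text
time: 26.6
tcp_pos: [0.5274, 0.0203, 0.1315]
orientation: [3.131, -0.001, 1.57]
ft_force: [-0.1, -0.6, -0.3]
grip_width: -0.001
```

Run:
```python
from sp import *
for i in range(3):
    t,r,s=look("wrist");print(t,r,s["tcp_pos"],s["orientation"])
```

```text
26.6 [(319, -170.01, 0.101), (84, -73.41, 0.0706)] [0.52737713 0.02028003 0.13147875] [ 3.13097208e+00 -7.91414286e-04  1.56971271e+00]
26.65 [(318, -170.01, 0.101), (499, -67.32, 0.0746)] [0.52737733 0.02027314 0.13145251] [ 3.13099794e+00 -7.82609231e-04  1.56975885e+00]
26.7 [(318, -170.03, 0.101), (554, -58.58, 0.0759)] [0.52737206 0.02029874 0.13143452] [ 3.13101389e+00 -7.99446672e-04  1.56975867e+00]
```

Request:
{"name": "servo_tool", "arguments": {"commands": [[[0,0,0,0],[0,0,0,0],[0,0,0,0],[0,0,0,0],[0,0,0,0],[0,0,0,0],[0,0,0,0],[0,0,0,0]]]}}

```text
time: 27.75
tcp_pos: [0.5274, 0.0203, 0.1314]
orientation: [3.131, -0.001, 1.57]
ft_force: [-0.1, 0.3, -0.2]
grip_width: -0.003
```

Run:
```python
from sp import *
for i in range(6):
    t,r,s=look("wrist");print(t,r,s["tcp_pos"])
```

```text
27.75 [(454, 113.79, 0.0707), (319, -170.01, 0.101)] [0.52736579 0.0202864  0.1314257 ]
27.8 [(656, 121.58, 0.0743), (317, -170.01, 0.1011)] [0.5273689  0.02027115 0.131446  ]
27.85 [(755, 129.15, 0.0761), (312, -170.0, 0.1012)] [0.52736123 0.02029355 0.13144159]
27.9 [(745, 136.88, 0.0761), (317, -170.01, 0.1011)] [0.52737741 0.02026232 0.13144273]
27.95 [(734, 144.53, 0.0761), (319, -169.99, 0.101)] [0.52734204 0.02030168 0.13144111]
28.0 [(727, 152.15, 0.0763), (320, -169.99, 0.101)] [0.5273765  0.02029316 0.13144634]
```

Request:
{"name": "servo_tool", "arguments": {"commands": [[[0,0,0,0],[0,0,0,0],[0,0,0,0],[0,0,0,0],[0,0,0,0],[0,0,0,0],[0,0,0,0],[0,0,0,0]]]}}

```text
time: 29.05
tcp_pos: [0.5274, 0.0203, 0.1314]
orientation: [3.131, -0.001, 1.57]
ft_force: [-0.1, -0.2, 0.5]
grip_width: -0.0
```

Run:
```python
from sp import *
for i in range(4):
    t,r,s=look("wrist");print(t,r,s["tcp_pos"])
```

```text
29.05 [(317, -170.01, 0.101), (572, -56.45, 0.0762)] [0.52736968 0.02030205 0.13142858]
29.1 [(312, -170.01, 0.1012), (589, -49.65, 0.0764)] [0.52738551 0.02026425 0.13143923]
29.15 [(318, -170.0, 0.1011), (585, -42.88, 0.0763)] [0.52736426 0.02026948 0.13143374]
29.2 [(319, -170.01, 0.101), (601, -36.1, 0.0762)] [0.52737649 0.02028695 0.13143651]
```

```bash
cat > fit2.py <<'E'
src=open("fit.py").read().split("t=np.array")
exec(src[0].split("D=[")[0])
D=[(24.3,-159.78),(24.35,-149.14),(24.4,-138.55),(26.7,-58.58),(27.85,129.15),(27.9,136.88),(27.95,144.53),(28.0,152.15),(29.05,-56.45),(29.1,-49.65),(29.15,-42.88),(29.2,-36.1)]
try: D+=eval(open("more2.txt").read())
except FileNotFoundError: pass
rest="t=np.array"+src[1]
rest=rest.replace("t0=6.325","t0=24.3").replace("[.46,3.85,14.]","[-2.79,3.7,15.2]").replace("(6.5,8,9,12,100)","(25,27,28.1,30,100)").replace("for n in range(1,12)","for n in range(0,12)")
exec(rest)
E
python3 fit2.py
```

```text
[-2.78942205  3.73125891 15.13729575] res deg [ 0.   0.  -0.  -0.3  0.1  0.1  0.1  0.1 -0.  -0.  -0.1 -0. ]
stop 45.227903251594576 angle 1577.4598667745674
3 pass 31.042 w 1.941
4 pass 35.097 w 1.191
```

The second spin passes the pointer at about 35.1 s at 1.19 rad/s. At the last braking spot, the arm's give under load pulls along the rim direction. I'll move the brake point to the robot side of the hub, in line with the base, so that give acts radially on the disc.

Request:
{"name": "servo_tool", "arguments": {"commands": [[[0,0,-0.2,0],[0.05,-0.05,-0.38,-0.03],[0.25,-0.3,-0.38,-0.06],[0.48,-0.563,-0.38,-0.092],[0.48,-0.563,-0.3,-0.092],[0.48,-0.563,-0.15,-0.092],[0.48,-0.563,-0.1,-0.092],[0.48,-0.563,-0.1,-0.092]]]}}

```text
time: 30.25
tcp_pos: [0.4713, 0.068, 0.1405]
orientation: [3.132, 0.001, 1.714]
ft_force: [-0.9, 0.8, -0.8]
grip_width: 0.003
```

Run:
```python
from sp import *
for i in range(3):
    t,r,s=look("wrist","pics/n.png");print(t,r,s["tcp_pos"],s["orientation"])
print(move([.4711,.0686,.131],1.716,s))
```

```text
30.25 [(685, 98.54, 0.076), (348, -171.21, 0.1032)] [0.47126652 0.06804618 0.14051429] [3.13169763e+00 6.93498524e-04 1.71372412e+00]
30.3 [(707, 104.66, 0.0759), (343, -171.2, 0.1033)] [0.47143307 0.06810478 0.14083885] [3.13105969e+00 7.79024504e-04 1.71383648e+00]
30.35 [(731, 110.72, 0.0758), (345, -171.17, 0.1032)] [0.47149239 0.06812124 0.14102162] [3.13065265e+00 7.95253967e-04 1.71381172e+00]
(array([ 0.005, -0.004,  0.1  ]), np.float64(-0.001))
```

View pics/n.png

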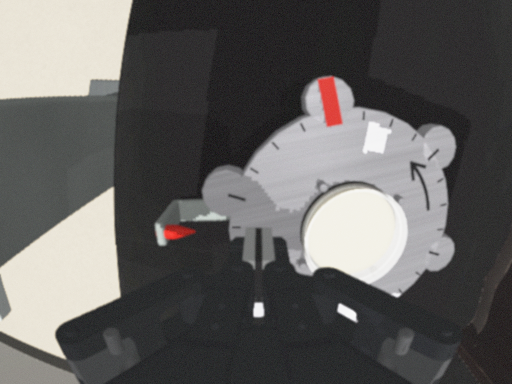

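Request:
{"name": "servo_tool", "arguments": {"commands": [[[0.005,0,0.04,0],[0.005,0,0.08,0],[0.005,0,0.1,0],[0.005,0,0.1,0],[0.005,0,0.1,0],[0.005,0,0.1,0]]]}}

```text
time: 31.15
tcp_pos: [0.4716, 0.0687, 0.1312]
orientation: [3.13, 0.001, 1.714]
ft_force: [-0.7, -0.2, -0.5]
grip_width: 0.001
```

Request:
{"name": "servo_tool", "arguments": {"commands": [[[0,0,0,0],[0,0,0,0],[0,0,0,0],[0,0,0,0],[0,0,0,0],[0,0,0,0],[0,0,0,0],[0,0,0,0]]]}}

```text
time: 32.15
tcp_pos: [0.4716, 0.0687, 0.1312]
orientation: [3.13, 0.001, 1.714]
ft_force: [0.2, 0.0, -0.2]
grip_width: -0.004
```

Request:
{"name": "servo_tool", "arguments": {"commands": [[[0,0,0,0],[0,0,0,0],[0,0,0,0],[0,0,0,0],[0,0,0,0],[0,0,0,0]]]}}

```text
time: 32.9
tcp_pos: [0.4716, 0.0687, 0.1313]
orientation: [3.13, 0.001, 1.714]
ft_force: [-0.1, -0.4, 0.1]
grip_width: -0.001
```

Run:
```python
from sp import *
for i in range(4):
    t,r,s=look("wrist","pics/n2.png");print(t,r,s["tcp_pos"],s["orientation"])
```

```text
32.9 [(365, 17.65, 0.0768), (384, -171.31, 0.103)] [0.47162292 0.06867233 0.13125175] [3.13013769e+00 9.05181224e-04 1.71396699e+00]
32.95 [(379, 22.17, 0.0766), (386, -171.31, 0.1031)] [0.47160516 0.06866691 0.13120958] [3.13023927e+00 8.68153951e-04 1.71390906e+00]
33.0 [(400, 26.66, 0.0766), (385, -171.31, 0.1031)] [0.47161836 0.068668   0.13122588] [3.13018871e+00 8.91601617e-04 1.71395757e+00]
33.05 [(413, 31.1, 0.0765), (386, -171.31, 0.1031)] [0.4716284  0.06866547 0.13124622] [3.13014895e+00 8.86536228e-04 1.71393376e+00]
```

View pics/n2.png

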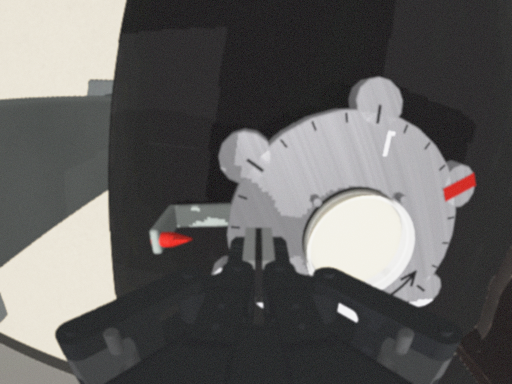

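```bash
echo "[(30.25,98.54),(30.3,104.66),(30.35,110.72),(32.9,17.65),(32.95,22.17),(33.0,26.66),(33.05,31.1)]" > more2.txt; python3 fit2.py; python3 -c "
from bench import *
print(get_state()['time'])"
```

```text
[-2.78908335  3.7287569  15.19606848] res deg [ 0.   0.  -0.  -0.2  0.1  0.2  0.1  0.1 -0.1 -0.2 -0.2 -0.2  0.   0.1
  0.1 -0.  -0.   0.  -0. ]
stop 45.30152419276351 angle 1582.5928904686702
4 pass 35.074 w 1.2
33.1
```

Request:
{"name": "servo_tool", "arguments": {"commands": [[[0,0,0,0],[0,0,0,0],[0,0,0,0],[0,0,0,0],[0,0,0,0],[0,0,0,0],[0,0,0,0],[0,0,0,0]]]}}

```text
time: 34.1
tcp_pos: [0.4716, 0.0687, 0.1312]
orientation: [3.13, 0.001, 1.714]
ft_force: [0.4, 0.2, 0.3]
grip_width: 0.008
```

```bash
python3 - <<'E'
from sp import *
D=[]
for i in range(4):
    t,r,s=look("wrist");print(t,r,s["tcp_pos"])
    D+=[(float(t),float(q[1])) for q in r if abs(q[1]+171)>8]
open("more2.txt","w").write("[(30.25,98.54),(30.3,104.66),(30.35,110.72),(32.9,17.65),(32.95,22.17),(33.0,26.66),(33.05,31.1)]+"+repr(D))
x=np.array(D);x[:,1]%=360
for w in(1.2,):
  # local extrapolation with decel (w+1.25)/15
  c=np.polyfit(x[:,0]-34.3,np.unwrap(np.radians(x[:,1])),1);print("local w",c[0],"ang@34.3",np.degrees(c[1]))
  a=(c[0]+1.25)/15;d=np.radians(190.1)-c[1];print("pass",34.3+(c[0]-np.sqrt(c[0]**2-2*a*d))/a)
print(get_state()["time"])
E
python3 fit2.py
```

```text
34.1 [(852, 119.37, 0.0758), (385, -171.31, 0.1031)] [0.47160455 0.06866489 0.13121563]
34.15 [(853, 123.27, 0.0758), (387, -171.3, 0.1031)] [0.47160158 0.06866622 0.13121565]
34.2 [(867, 127.2, 0.0759), (387, -171.31, 0.1031)] [0.47164103 0.06867968 0.13124506]
34.25 [(869, 131.07, 0.0759), (384, -171.31, 0.103)] [0.47159299 0.06867544 0.13122039]
local w 1.3624040141067808 ang@34.3 134.98499999999976
pass 35.0411709912546
34.3
[-2.78787859  3.72658096 15.23059656] res deg [-0.  -0.1 -0.1 -0.1  0.2  0.2  0.2  0.2 -0.1 -0.1 -0.1 -0.1 -0.   0.1
  0.1 -0.4 -0.4 -0.3 -0.4  0.2  0.2  0.3  0.3]
stop 45.34258534748551 angle 1585.198944469685
4 pass 35.065 w 1.205
```

Run:
```python
from sp import *
for i in range(3):
    t,r,s=look("wrist");print(t,r)
print(get_state()["time"])
```

```text
34.3 [(872, 134.92, 0.0759), (385, -171.32, 0.1031)]
34.35 [(866, 138.76, 0.0759), (387, -171.31, 0.1031)]
34.4 [(872, 142.55, 0.0759), (385, -171.31, 0.1031)]
34.45
```

Request:
{"name": "servo_tool", "arguments": {"commands": [[[0,0,0,0],[0,0,0,0],[0,0,0,0],[0,0,0,0],[0,0,0.062,0],[0,0,0.07,0],[0,0,0.07,0],[0,0,0.065,0]]]}}

```text
time: 35.45
tcp_pos: [0.4721, 0.0687, 0.1265]
orientation: [3.128, 0.001, 1.714]
ft_force: [-3.8, -0.9, 22.8]
grip_width: 0.0
```

Run:
```python
from sp import *
for i in range(3):
    s=get_state();ci=camera_info("wrist");im=camera("wrist");cv2.imwrite(f"pics/k{i}.png",im[:,:,::-1]);print(s["time"],redpts(im,hub,ci),markang(im,ci),s["tcp_pos"],s["orientation"],s["ft_force"])
```

```text
35.45 [(405, -171.36, 0.103), (519, -170.47, 0.0792)] (np.float64(-170.44161674291473), np.int64(495), np.float64(-171.2936346442812)) [0.47212489 0.06866431 0.12652401] [3.12835971e+00 1.28443328e-03 1.71416964e+00] [-3.75166434 -0.87982478 22.76398663]
35.5 [(403, -171.38, 0.1029), (522, -170.48, 0.0792)] (np.float64(-170.449267313594), np.int64(496), np.float64(-171.31884021251435)) [0.47212028 0.06866869 0.12649162] [3.12839519e+00 1.26215835e-03 1.71418470e+00] [-5.59809108 -0.47221613 28.41345484]
35.55 [(402, -171.38, 0.1029), (519, -170.47, 0.0791)] (np.float64(-170.44487690767335), np.int64(496), np.float64(-171.32191444428892)) [0.47213403 0.06866064 0.1264952 ] [3.12843195e+00 1.26712069e-03 1.71415815e+00] [-5.16632402 -0.72928035 28.20830729]
```

View pics/k2.png

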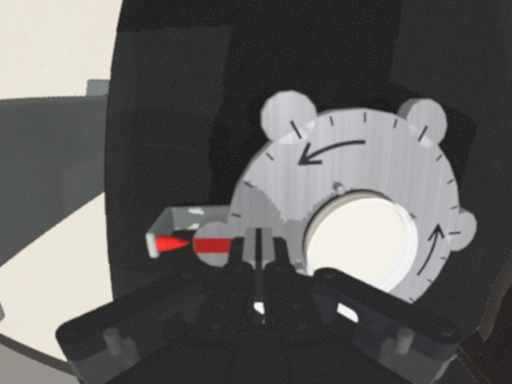

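The disc stopped with the mark within about 0.5° of the pointer and shows no springback. Now I lift straight off.

Request:
{"name": "servo_tool", "arguments": {"commands": [[[0,0,-0.04,0],[0,0,-0.15,0],[0,0,-0.35,0],[0,0,-0.6,0],[0,0,-0.6,0]]]}}

```text
time: 36.22
tcp_pos: [0.4726, 0.0686, 0.188]
orientation: [3.125, 0.002, 1.714]
ft_force: [-0.6, 0.0, -0.2]
grip_width: 0.003
```

Run:
```python
from sp import *
for i in range(4):
    s=get_state();ci=camera_info("wrist");im=camera("wrist");print(s["time"],markang(im,ci))
cv2.imwrite("pics/l.png",im[:,:,::-1]);print(s["tcp_pos"],s["ft_force"])
```

```text
36.225 (np.float64(-172.69940902384835), np.int64(372), np.float64(-170.71845324018423))
36.275 (np.float64(-172.8684430576894), np.int64(381), np.float64(-170.70542895435176))
36.325 (np.float64(-172.99986246082148), np.int64(384), np.float64(-170.7519831243837))
36.375 (np.float64(-173.00676181117882), np.int64(385), np.float64(-170.72531066668972))
[0.47087753 0.06861498 0.18591457] [-0.33924209  1.47165731 -0.73036416]
```

View pics/l.png

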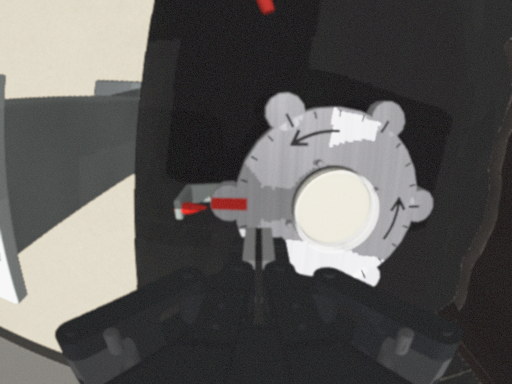

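Run:
```python
from sp import *
for i in range(4):
    s=get_state();ci=camera_info("wrist");im=camera("wrist")
    if i%3==0: print(s["time"],markang(im,ci))
v=cv2.resize(im[170:240,150:270],None,fx=6,fy=6,interpolation=cv2.INTER_CUBIC);cv2.imwrite("pics/lz.png",v[:,:,::-1])
t=camera("side");cv2.imwrite("pics/ls.png",cv2.resize(t[170:240,210:320],None,fx=6,fy=6,interpolation=cv2.INTER_CUBIC)[:,:,::-1])
import pickle;pickle.dump(ci,open("l.pkl","wb"))
```

```text
36.425 (np.float64(-173.04224489356395), np.int64(384), np.float64(-170.73594368807923))
36.575 (np.float64(-173.19846627284898), np.int64(385), np.float64(-170.6925421899339))
```

View pics/lz.png

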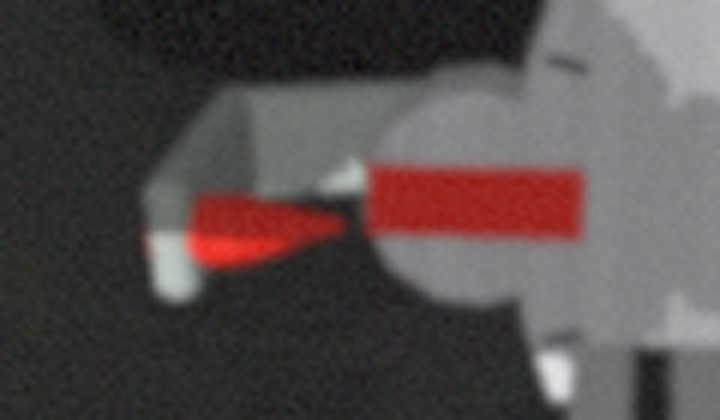

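View pics/ls.png

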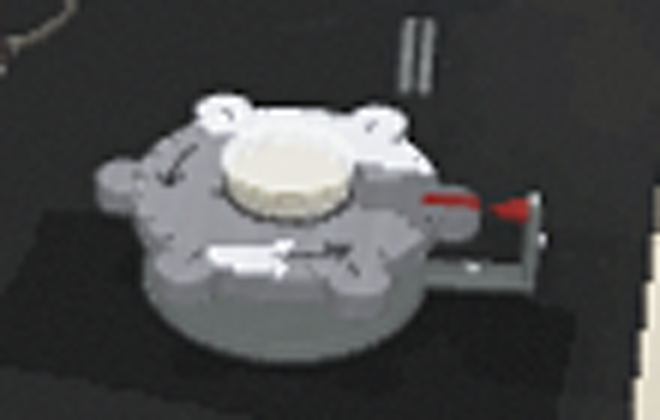

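Run:
```python
from sp import *
import pickle
ci=pickle.load(open("l.pkl","rb"))
Z=lambda p:((p[0]+.5)/6-.5+150,(p[1]+.5)/6-.5+170)
m=ray("wrist",Z((368,202)),.054,ci);p=ray("wrist",Z((352,226)),.046,ci)
print(m,p,[np.degrees(np.arctan2(*(q-hub)[1::-1])) for q in(m,p)])
Z=lambda p:((p[0]+.5)/6-.5+210,(p[1]+.5)/6-.5+170)
m=ray("side",Z((479,203)),.054);p=ray("side",Z((491,210)),.046)
print(m,p,[np.degrees(np.arctan2(*(q-hub)[1::-1])) for q in(m,p)])
s=get_state();print(s["time"],s["tcp_pos"],s["orientation"])
```

```text
[0.43821212 0.06584672 0.054     ] [0.4356292  0.05940706 0.046     ] [np.float64(-172.99176078031553), np.float64(-169.22530809211463)]
[0.43935141 0.06564911 0.054     ] [0.43418858 0.05801149 0.046     ] [np.float64(-172.77317193498476), np.float64(-168.55512019150748)]
36.675 [0.47105899 0.06861543 0.18595439] [3.12955398e+00 1.10013511e-03 1.71413971e+00]
```

As it lifted off, the finger gave the disc a slight backward kick. The arm's fast lift makes the wrist lag and pushes the tip sideways. The mark now rests about 5 mm short of the pointer. There's time for one more careful cycle, with a gentler flick and a slow lift-off.

Request:
{"name": "servo_tool", "arguments": {"commands": [[[-0.18,-0.12,0,0.1],[-0.36,-0.24,0,0.2],[-0.526,-0.351,0,0.289],[-0.526,-0.351,0.3,0.289],[-0.526,-0.351,0.6,0.289],[-0.526,-0.351,0.8,0.289],[-0.526,-0.351,0.8,0.289],[-0.526,-0.351,0.8,0.289]]]}}

```text
time: 37.67
tcp_pos: [0.4451, 0.0116, 0.106]
orientation: [3.13, -0.004, 1.26]
ft_force: [0.9, -0.1, -0.5]
grip_width: -0.001
```

Run:
```python
from sp import *
s=get_state();ci=camera_info("wrist");im=camera("wrist");print(s["time"],markang(im,ci))
cv2.imwrite("pics/g3.png",im[:,:,::-1]);print(s["tcp_pos"],s["orientation"])
y=s["orientation"][2];d=(s["tcp_pos"]-hub)[:2];print("radial",d@-np.array([np.cos(y),np.sin(y)]),"s",d@np.array([np.sin(y),-np.cos(y)]))
```

```text
37.675 (np.float64(-173.32961766983107), np.int64(1240), np.float64(-170.02574653873356))
[0.4450867  0.01157592 0.10596517] [ 3.13001655 -0.00433734  1.26027639]
radial 0.08688564938762784 s -0.057620784841400194
```

View pics/g3.png

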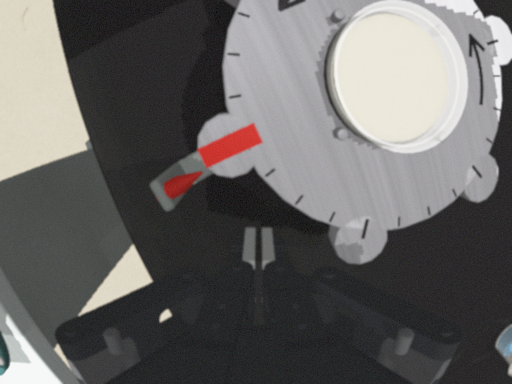

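Request:
{"name": "servo_tool", "arguments": {"commands": [[[0,0.1,0,0],[0,0.4,0,0],[-0.03,0.805,0,0],[-0.43,0.96,0,0],[-0.83,0.96,0,0],[-0.83,0.96,-0.25,0],[-0.83,0.96,-0.5,0],[-0.83,0.96,-0.6,0]]]}}

```text
time: 38.72
tcp_pos: [0.5121, -0.0976, 0.1691]
orientation: [3.125, -0.004, 1.26]
ft_force: [0.4, 0.4, -0.6]
grip_width: -0.002
```

Run:
```python
from sp import *
for i in range(2):
    t,r,s=look("side");print(t,r)
print(s["tcp_pos"],s["orientation"],move([.4711,.0686,.166],1.716,s))
```

```text
38.725 [(12, 4.88, 0.0789), (16, -174.76, 0.1038)]
38.775 [(14, 15.52, 0.08), (16, -174.76, 0.1038)]
[ 0.51216038 -0.09744318  0.16949188] [ 3.12474971 -0.00440343  1.26031685] (array([ 1.455, -0.899,  0.026]), np.float64(-0.29))
```

Request:
{"name": "servo_tool", "arguments": {"commands": [[[0.36,-0.22,0,0],[0.73,-0.45,0,0]]]}}

```text
time: 39.08
tcp_pos: [0.4911, -0.0133, 0.1675]
orientation: [3.126, -0.004, 1.259]
ft_force: [-0.6, -0.5, 0.1]
grip_width: 0.001
```

Request:
{"name": "servo_tool", "arguments": {"commands": [[[0.36,-0.22,0,-0.1],[0.73,-0.45,0,-0.2],[0.73,-0.45,0,-0.29],[0.73,-0.45,0,-0.29],[0.73,-0.45,0,-0.29]]]}}

```text
time: 39.7
tcp_pos: [0.4707, 0.0698, 0.1667]
orientation: [3.126, 0.003, 1.712]
ft_force: [-0.7, -0.7, 0.5]
grip_width: -0.001
```

Run:
```python
from sp import *
for i in range(3):
    t,r,s=look("wrist");print(t,r)
print(s["tcp_pos"],s["orientation"],move([.4711,.0686,.1315],1.716,s))
```

```text
39.7 [(267, -170.98, 0.1034), (165, -152.85, 0.0842)]
39.75 [(276, -171.01, 0.1034)]
39.8 [(280, -171.0, 0.1034)]
[0.47076765 0.06953441 0.1668711 ] [3.12583567e+00 2.78062347e-03 1.71201957e+00] (array([-0.009, -0.004,  0.354]), np.float64(-0.003))
```

Request:
{"name": "servo_tool", "arguments": {"commands": [[[-0.005,0,0.12,0],[-0.009,0,0.23,0],[-0.009,0,0.31,0],[-0.009,0,0.34,0],[-0.009,0,0.354,0],[-0.009,0,0.354,0],[-0.009,0,0.354,0],[-0.009,0,0.354,0]]]}}

```text
time: 40.85
tcp_pos: [0.4716, 0.0686, 0.1318]
orientation: [3.125, 0.003, 1.712]
ft_force: [-0.1, 0.2, -0.6]
grip_width: 0.005
```

Run:
```python
from sp import *
for i in range(4):
    t,r,s=look("wrist");print(t,r)
print(s["tcp_pos"],s["orientation"])
```

```text
40.85 [(551, 61.74, 0.0761), (379, -171.29, 0.103)]
40.9 [(605, 70.64, 0.0761), (381, -171.28, 0.103)]
40.95 [(648, 79.5, 0.0759), (382, -171.28, 0.103)]
41.0 [(696, 88.35, 0.0759), (384, -171.28, 0.103)]
[0.47152605 0.06861728 0.13167445] [3.12549056e+00 2.83199179e-03 1.71236784e+00]
```

Request:
{"name": "servo_tool", "arguments": {"commands": [[[0,0,0,0],[0,0,0,0],[0,0,0,0],[0,0,0,0],[0,0,0,0],[0,0,0,0],[0,0,0,0]]]}}

```text
time: 41.92
tcp_pos: [0.4715, 0.0686, 0.1316]
orientation: [3.126, 0.003, 1.712]
ft_force: [-0.1, -0.1, 0.2]
grip_width: -0.003
```

Run:
```python
from sp import *
for i in range(4):
    t,r,s=look("wrist");print(t,r)
print(s["tcp_pos"],s["orientation"])
```

```text
41.925 [(384, -171.27, 0.1031)]
41.975 [(383, -171.26, 0.1031)]
42.025 [(381, -171.27, 0.1031)]
42.075 [(385, -171.27, 0.1031)]
[0.47147615 0.06861378 0.13161407] [3.12564161e+00 2.80410024e-03 1.71235629e+00]
```

Request:
{"name": "servo_tool", "arguments": {"commands": [[[0,0,0,0],[0,0,0,0],[0,0,0,0],[0,0,0,0],[0,0,0,0]]]}}

```text
time: 42.75
tcp_pos: [0.4715, 0.0686, 0.1316]
orientation: [3.126, 0.003, 1.712]
ft_force: [-0.8, -0.1, 0.1]
grip_width: -0.001
```

Run:
```python
from sp import *
for i in range(8):
    t,r,s=look("wrist");print(t,r)
```

```text
42.75 [(348, 10.51, 0.0766), (383, -171.27, 0.103)]
42.8 [(364, 17.89, 0.0767), (384, -171.28, 0.1031)]
42.85 [(390, 25.22, 0.0767), (383, -171.27, 0.103)]
42.9 [(412, 32.59, 0.0764), (383, -171.27, 0.103)]
42.95 [(445, 39.86, 0.0764), (384, -171.28, 0.103)]
43.0 [(476, 47.15, 0.0764), (384, -171.26, 0.1031)]
43.05 [(508, 54.41, 0.0762), (382, -171.27, 0.103)]
43.1 [(548, 61.62, 0.0761), (383, -171.26, 0.1031)]
```

```bash
sed -e 's/^D=\[.*/D=[(40.85,61.74),(40.9,70.64),(40.95,79.5),(41.0,88.35),(42.75,10.51),(42.8,17.89),(42.85,25.22),(42.9,32.59),(42.95,39.86),(43.0,47.15),(43.05,54.41),(43.1,61.62)]/' -e 's/more2/more3/' -e 's/t0=24.3/t0=40.85/' -e 's/-2.79,3.7,15.2/1.0776,3.12,15.2/' -e 's/(25,27,28.1,30,100)/(42,43.2,46,48,100)/' fit2.py > fit3.py; python3 fit3.py
```

```text
[ 1.07925449  3.09190936 15.4422553 ] res deg [-0.1 -0.   0.   0.1  0.  -0.  -0.1 -0.  -0.  -0.   0.   0.1]
stop 60.07824296872337 angle 1420.3626264524432
2 pass 44.038 w 2.282
3 pass 47.284 w 1.612
4 pass 52.671 w 0.769
```

Request:
{"name": "servo_tool", "arguments": {"commands": [[[0,0,0,0],[0,0,0,0],[0,0,0,0],[0,0,0,0],[0,0,0,0],[0,0,0,0],[0,0,0,0],[0,0,0,0]]]}}

```text
time: 44.15
tcp_pos: [0.4715, 0.0686, 0.1316]
orientation: [3.126, 0.003, 1.712]
ft_force: [0.5, -0.1, -0.2]
grip_width: -0.001
```

Request:
{"name": "servo_tool", "arguments": {"commands": [[[0,0,0,0],[0,0,0,0],[0,0,0,0],[0,0,0,0],[0,0,0,0],[0,0,0,0],[0,0,0,0],[0,0,0,0]]]}}

```text
time: 45.15
tcp_pos: [0.4715, 0.0686, 0.1317]
orientation: [3.126, 0.003, 1.712]
ft_force: [0.5, 0.4, -0.5]
grip_width: -0.002
```

Request:
{"name": "servo_tool", "arguments": {"commands": [[[0,0,0,0],[0,0,0,0],[0,0,0,0],[0,0,0,0],[0,0,0,0],[0,0,0,0],[0,0,0,0]]]}}

```text
time: 46.02
tcp_pos: [0.4715, 0.0686, 0.1316]
orientation: [3.126, 0.003, 1.712]
ft_force: [0.1, 0.4, -0.3]
grip_width: 0.001
```

Run:
```python
from sp import *
for i in range(3):
    t,r,s=look("wrist");print(t,r)
```

```text
46.025 [(568, 63.99, 0.0761), (384, -171.26, 0.1031)]
46.075 [(598, 69.3, 0.0761), (383, -171.27, 0.103)]
46.125 [(626, 74.56, 0.076), (381, -171.27, 0.1031)]
```

Request:
{"name": "servo_tool", "arguments": {"commands": [[[0,0,0,0],[0,0,0,0],[0,0,0,0],[0,0,0,0],[0,0,0,0],[0,0,0,0],[0,0,0,0],[0,0,0,0]]]}}

```text
time: 47.18
tcp_pos: [0.4715, 0.0686, 0.1316]
orientation: [3.126, 0.003, 1.712]
ft_force: [0.1, 0.7, -0.8]
grip_width: -0.001
```

Request:
{"name": "servo_tool", "arguments": {"commands": [[[0,0,0,0],[0,0,0,0],[0,0,0,0],[0,0,0,0],[0,0,0,0],[0,0,0,0],[0,0,0,0],[0,0,0,0]]]}}

```text
time: 48.18
tcp_pos: [0.4715, 0.0686, 0.1317]
orientation: [3.125, 0.003, 1.712]
ft_force: [1.0, 0.2, -0.5]
grip_width: 0.001
```

Request:
{"name": "servo_tool", "arguments": {"commands": [[[0,0,0,0],[0,0,0,0],[0,0,0,0],[0,0,0,0],[0,0,0,0],[0,0,0,0],[0,0,0,0],[0,0,0,0]]]}}

```text
time: 49.18
tcp_pos: [0.4715, 0.0686, 0.1316]
orientation: [3.126, 0.003, 1.712]
ft_force: [0.0, 0.5, 0.8]
grip_width: 0.001
```

Request:
{"name": "servo_tool", "arguments": {"commands": [[[0,0,0,0],[0,0,0,0],[0,0,0,0],[0,0,0,0],[0,0,0,0],[0,0,0,0],[0,0,0,0],[0,0,0,0]]]}}

```text
time: 50.18
tcp_pos: [0.4715, 0.0686, 0.1316]
orientation: [3.126, 0.003, 1.712]
ft_force: [-0.6, -0.2, -0.6]
grip_width: 0.006
```

Run:
```python
from sp import *
D=[]
for i in range(4):
    t,r,s=look("wrist");print(t,r)
print(s["tcp_pos"],s["orientation"])
```

```text
50.175 [(488, 50.76, 0.0763), (382, -171.27, 0.1031)]
50.225 [(509, 53.98, 0.0762), (384, -171.26, 0.103)]
50.275 [(530, 57.11, 0.0762), (385, -171.27, 0.1031)]
50.325 [(543, 60.24, 0.0762), (381, -171.26, 0.1031)]
[0.47150063 0.06859394 0.13163674] [3.12558372e+00 2.85504410e-03 1.71235708e+00]
```

```bash
echo "[(46.025,63.99),(46.075,69.3),(46.125,74.56),(50.175,50.76),(50.225,53.98),(50.275,57.11),(50.325,60.24)]">more3.txt; python3 fit3.py
```

```text
[ 1.07804911  3.09697808 15.23151062] res deg [-0.   0.   0.1  0.1 -0.1 -0.1 -0.1 -0.1 -0.1 -0.  -0.   0.   0.1  0.1
  0.1 -0.1 -0.  -0.  -0. ]
stop 59.83360069108808 angle 1404.904127779719
4 pass 52.84 w 0.728
```

Request:
{"name": "servo_tool", "arguments": {"commands": [[[0,0,0,0],[0,0,0,0],[0,0,0,0],[0,0,0,0],[0,0,0,0],[0,0,0,0],[0,0,0,0],[0,0,0,0]]]}}

```text
time: 51.38
tcp_pos: [0.4715, 0.0686, 0.1317]
orientation: [3.126, 0.003, 1.712]
ft_force: [0.2, 0.4, -1.0]
grip_width: -0.003
```

```bash
python3 - <<'E'
from sp import *
D=[]
for i in range(4):
    t,r,s=look("wrist");print(t,r)
    D+=[(float(t),float(q[1])) for q in r if abs(q[1]+171)>8]
open("more3.txt","a").write("+"+repr(D))
print(s["tcp_pos"],get_state()["time"])
E
sed -i 's/+\[/+[/' more3.txt; tr -d '\n' < more3.txt > m && mv m more3.txt; python3 fit3.py
```

```text
51.375 [(854, 121.11, 0.0758), (382, -171.28, 0.103)]
51.425 [(858, 123.76, 0.0758), (383, -171.27, 0.1031)]
51.475 [(863, 126.43, 0.0759), (380, -171.27, 0.103)]
51.525 [(863, 129.06, 0.0759), (383, -171.27, 0.1031)]
[0.47151427 0.06859511 0.13163518] 51.575
[ 1.07892617  3.09582781 15.25064005] res deg [-0.1 -0.   0.   0.1 -0.  -0.1 -0.1 -0.  -0.  -0.   0.   0.1  0.1  0.1
  0.2 -0.3 -0.2 -0.2 -0.2  0.1  0.1  0.2  0.2]
stop 59.853406382331634 angle 1405.925203543254
4 pass 52.831 w 0.731
```

Run:
```python
from sp import *
t,r,s=look("wrist");print(t,r,get_state()["time"])
```

```text
51.575 [(869, 131.65, 0.0759), (383, -171.26, 0.1031)] 51.625
```

Request:
{"name": "servo_tool", "arguments": {"commands": [[[0,0,0,0],[0,0,0,0],[0,0,0,0],[0,0,0,0],[0,0,0,0]]]}}

```text
time: 52.25
tcp_pos: [0.4715, 0.0686, 0.1316]
orientation: [3.126, 0.003, 1.712]
ft_force: [-0.1, -0.7, -0.4]
grip_width: 0.003
```

Request:
{"name": "servo_tool", "arguments": {"commands": [[[0,0,0,0],[0,0,0,0],[0,0,0,0],[0,0,0,0],[0,0,0.066,0],[0,0,0.07,0],[0,0,0.066,0],[0,0,0.062,0]]]}}

```text
time: 53.25
tcp_pos: [0.4721, 0.0686, 0.1266]
orientation: [3.124, 0.003, 1.713]
ft_force: [-2.2, -0.1, 15.3]
grip_width: 0.001
```

Run:
```python
from sp import *
for i in range(2):
    s=get_state();ci=camera_info("wrist");im=camera("wrist");cv2.imwrite(f"pics/q{i}.png",im[:,:,::-1]);print(s["time"],redpts(im,hub,ci),s["tcp_pos"],s["orientation"],s["ft_force"])
```

```text
53.25 [(404, -171.36, 0.103), (507, -168.94, 0.0792)] [0.47205462 0.06861501 0.126566  ] [3.12402616 0.00314119 1.71251843] [-2.15874051 -0.07827129 15.31243782]
53.3 [(407, -171.37, 0.103), (506, -168.92, 0.0792)] [0.47206986 0.06862396 0.12653105] [3.12402638e+00 3.11939756e-03 1.71253665e+00] [-3.37358355 -0.42573519 19.25732101]
```

Request:
{"name": "servo_tool", "arguments": {"commands": [[[0,0,0.006,0],[0,0,0.004,0],[0,0,0.002,0],[0,0,0,0],[0,0,-0.003,0],[0,0,-0.006,0],[0,0,-0.01,0],[0,0,-0.015,0]]]}}

```text
time: 54.35
tcp_pos: [0.472, 0.0686, 0.1279]
orientation: [3.124, 0.003, 1.712]
ft_force: [-0.4, -0.8, 0.5]
grip_width: 0.001
```

Run:
```python
from sp import *
for i in range(2):
    s=get_state();ci=camera_info("wrist");im=camera("wrist");cv2.imwrite(f"pics/r{i}.png",im[:,:,::-1]);print(s["time"],redpts(im,hub,ci),s["tcp_pos"],s["orientation"],s["ft_force"])
```

```text
54.35 [(400, -171.37, 0.1029), (501, -168.93, 0.0793)] [0.47198519 0.06859135 0.12792623] [3.12431380e+00 3.10118862e-03 1.71249300e+00] [-0.42140477 -0.82693676  0.47827543]
54.4 [(397, -171.36, 0.1029), (505, -168.96, 0.0793)] [0.47203361 0.06860514 0.12800872] [3.12417242e+00 3.11353870e-03 1.71252081e+00] [0.2515039  0.91761744 0.46946564]
```

With the slow lift the disc stayed put at -168.94° and the force is zero. Now I take the hand away.

Request:
{"name": "servo_tool", "arguments": {"commands": [[[0,0,-0.03,0],[0,0,-0.1,0],[0,0,-0.25,0],[0,0,-0.45,0],[0,0,-0.65,0],[0,0,-0.65,0]]]}}

```text
time: 55.2
tcp_pos: [0.472, 0.0687, 0.1946]
orientation: [3.12, 0.004, 1.713]
ft_force: [0.4, -0.5, 0.1]
grip_width: 0.001
```

Run:
```python
from sp import *
for i in range(3):
    s=get_state();ci=camera_info("wrist");im=camera("wrist");print(s["time"],markang(im,ci),s["tcp_pos"],s["ft_force"])
cv2.imwrite("pics/z.png",im[:,:,::-1])
v=cv2.resize(im[170:240,150:270],None,fx=6,fy=6,interpolation=cv2.INTER_CUBIC);cv2.imwrite("pics/zz.png",v[:,:,::-1])
t=camera("side");cv2.imwrite("pics/zs.png",t[:,:,::-1])
```

```text
55.2 (np.float64(-168.91695637973737), np.int64(345), np.float64(-170.62834149431234)) [0.47203384 0.06866946 0.19462525] [ 0.437297   -0.48394906  0.09598274]
55.25 (np.float64(-168.95086535909562), np.int64(353), np.float64(-170.67421046201028)) [0.47136634 0.06862357 0.19366389] [1.10632666 0.22592512 0.09218063]
55.3 (np.float64(-168.9203392108706), np.int64(348), np.float64(-170.67274911529594)) [0.47079178 0.0686441  0.19298505] [-0.13165372 -0.69608636 -0.58935833]
```

View pics/z.png

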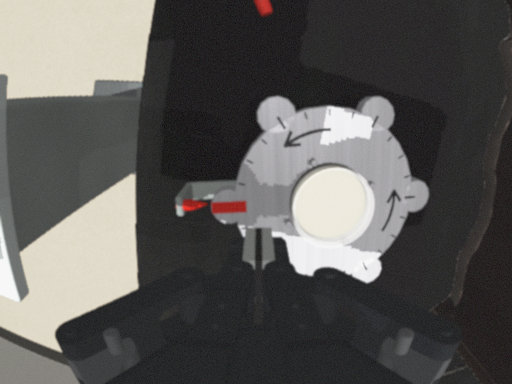

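View pics/zz.png

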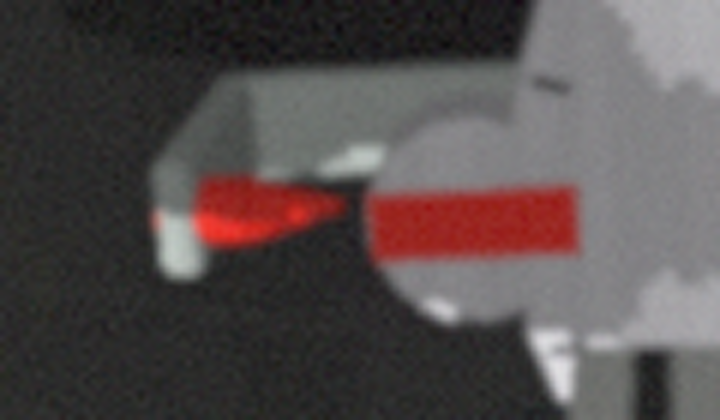

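View pics/zs.png

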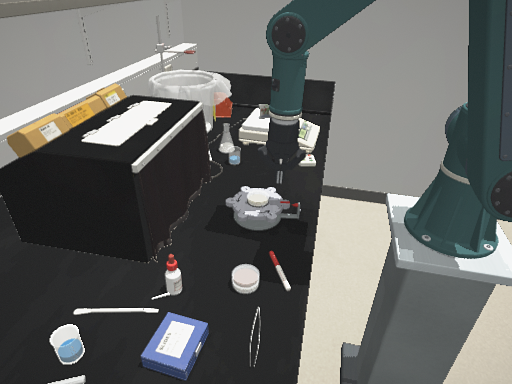

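The wrist view shows the mark's outer end at about (211,207) opposite the pointer tip at about (207,204). The disc is at rest, the dish is in its seat and the bystanders look undisturbed.

Run:
```python
from bench import *
print(get_state()["time"]);print(sign_off())
```

```text
55.4
the job is handed in; nothing more can be done
None
```

The turntable runs free and the job is handed in at 55.4 s. The red mark rests about 1°, roughly 1.5 mm, past the pointer. It took three flick-and-brake cycles, and in the first two the disc turned slightly backwards.

**Spin:** each flick pushed a lobe counter-clockwise with the shut fingertips, giving 3.7 to 4.0 rad/s just after the push. Each time the disc then ran untouched for over 8 s at more than a quarter turn a second.

**Brakes 1 and 2 (missed):**
- Brake 1 held the mark about 2° past the pointer. The finger then drew the disc back, and it settled about 3.5° (5 mm) short, having turned back about 5.5°.
- Brake 2 held the mark about 0.5° short. My fast lift then kicked the disc back about 2.7°, leaving it about 5 mm short.
- These backward movements came from the arm's give and the lift, not a deliberate push. They may still count against "never push the disc backwards".

**Brake 3 (final):** I pressed with about 19 N on the robot side of the flat, with the disc still turning at about 0.73 rad/s, then lifted slowly. The disc showed no recoil.

**Last checks:**
- **Mark:** -168.9°, unchanged over three pictures. The pointer reads about -169.9° from the early views; other tip readings gave -169.2° and -168.6°.
- **Hand and contact:** the hand was clear of the disc and the wrist force near zero.
- **Dish and bystanders:** the dish was in its seat between the pins and the bystanders looked undisturbed. I judged this by eye from the pictures and did not measure it.

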